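Load the bench mill and hold its bayonet lid in the run position

TASK

Load and run the bench mill: pour all six stone chips from the small porcelain cup into the mill's open chamber and stand the empty cup back upright on the bench. Then set the steel lid on the mill with its two lugs in the notches of the collar, push it down against the spring until its rim lies on the collar, twist it clockwise (seen from above) a quarter turn to the stop, and finish while still holding it there, gripped, pushed down and twisted, because the mill runs only as long as the lid is held. Leave the other things on the bench where they are.

Things in the scene. Friction and masses are not known exactly. Their poses are not given: they have to be found in the camera images.
- cup_center (a point): Small white porcelain cup, round, open on top, straight-sided, 56 mm in diameter, 66 mm high, wall 3 mm, floor 5 mm; it stands on the bench and holds the six chips. The point is on its axis half-way up (33 mm above the bench); z is its axis, towards the mouth.
- chip0_center (a point): Grey stone chip, a chunky piece about 15 x 15 x 13 mm, 10 g, in the cup at the start. The point is its centre.
- chip1_center (a point): Grey stone chip, a chunky piece about 15 x 15 x 13 mm, 10 g, in the cup at the start. The point is its centre.
- chip2_center (a point): Grey stone chip, a chunky piece about 15 x 15 x 13 mm, 10 g, in the cup at the start. The point is its centre.
- chip3_center (a point): Grey stone chip, a chunky piece about 15 x 15 x 13 mm, 10 g, in the cup at the start. The point is its centre.
- chip4_center (a point): Grey stone chip, a chunky piece about 15 x 15 x 13 mm, 10 g, in the cup at the start. The point is its centre.
- chip5_center (a point): Grey stone chip, a chunky piece about 15 x 15 x 13 mm, 10 g, in the cup at the start. The point is its centre.
- mill_mouth (a point): Bench mill, fixed: white base 148 mm in diameter, control panel 92 mm wide reaching 93 mm out on its -x side, 50 mm high; above it a steel chamber of 112 mm outer diameter, open on top. The point is the centre of the mouth, level with the flat top of the collar, 130 mm above the bench. z up, x through the two notches. Mouth diameter 73 mm, chamber 64 mm deep with a flat blade at the bottom.
- notch_a (a point): One of the two notches cut through the 5 mm lip of the mill's collar; the point is in its middle, 42 mm from the mouth's centre along +x, level with the collar's top. The other notch is opposite. A lug centred on the x axis drops in with 2.5 mm to spare on each side. 5 mm down it meets a sprung ring with a small dog at the notch's clockwise end, which the lug pushes round.
- seat_ring (a joint): How far the lid's lugs push the sprung ring down, m: 0 free (lugs just touching, the lid's rim still 10 mm above the collar), 0.010 with the rim flush on the collar. Takes 4 N at first, 12 N at 0.010. The lugs can turn under the lip only beyond 0.006. A lid let go while twisted rises to 0.006.
- switch_ring (a joint): How far the lid's lugs have turned the ring clockwise (seen from above), rad: 0 free, 1.4 at the stop. It springs back: 0.04 N m at first, 0.18 N m at the stop. It begins to move after the lid has turned about 0.05 rad from the notches, so the lid turns about 1.45 rad in all.
- lid_grip (a point): Steel lid of the mill, 0.26 kg, right way up on the bench. The point is the centre of its black block grip, 66 mm long (x), 32 mm wide (y), 32 mm high, with upright sides; it is 42 mm above the lid's lowest face, 16 mm above the rim's top, 21 mm above the rim's underside. Rim 94 mm in diameter, 5 mm thick. z up. Half a turn makes no difference.
- lid_lug (a point): One of the lid's two lugs, 12 mm wide and 6 mm high, in line with the long side of the grip; the point is the lug's middle, 40 mm from the lid's axis along +x, 12 mm below the rim's underside; the other is opposite. They stick out to 45.5 mm from the axis, from a plug 68 mm in diameter that goes 21 mm below the rim and has a chamfered nose.
- beaker: Empty glass beaker, 72 mm diameter, 92 mm high; leave it alone. Origin at the centre of its foot.
- media_bottle: Glass bottle with a blue cap, 68 mm diameter, 132 mm high; leave it alone. Origin at the centre of its foot.
- wash_bottle: White wash bottle with a bent spout, 62 mm diameter, 175 mm high; leave it alone. Origin at the centre of its foot.
- weighing_jar: Low glass weighing jar with a knobbed stopper, 54 mm diameter, 54 mm high; leave it alone. Origin at the centre of its foot.
- cal_weight: Steel calibration weight with a knob, 32 mm diameter, 51 mm high; leave it alone. Origin at the centre of its foot.

How it is judged:
On the way, in this order (a step that is already met when the one before it is completed fails the run):
1. the cup is held over the mill and tipped (angle between cup_center's own z axis and vertical above 0.8 rad and height (world z) of cup_center above 0.14 m and horizontal distance between cup_center and mill_mouth below 0.12 m), for 0.05 s.
2. all six chips lie in the mill's chamber (horizontal distance between each of chip0_center, chip1_center, chip2_center, chip3_center, chip4_center, chip5_center and mill_mouth below 0.036 m and z of each of chip0_center, chip1_center, chip2_center, chip3_center, chip4_center, chip5_center in the frame of mill_mouth below -0.015 m), for 0.2 s.
3. the cup stands upright on the bench again, let go (angle between cup_center's own z axis and vertical below 0.1 rad and height (world z) of cup_center below 0.038 m and contact force between the fingers and cup below 0.05 N), for 0.2 s.
4. the lid is in the mouth with its lugs in the notches (horizontal distance between lid_grip and mill_mouth below 0.005 m and z of lid_grip in the frame of mill_mouth below 0.033 m and angle between lid_grip's own z axis and vertical below 0.1 rad), for 0.05 s.
At the end, for the whole second after the job is handed in: All chips over 15 mm below the collar top; cup upright (0.1 rad) on the bench, let go; lid centred (4 mm), upright (0.07 rad), within 2.5 mm of flush, seat ring over 7.5 mm down, switch ring over 1.2 rad, fingers on the lid with over 3 N, all through the last second (all of step 2 and all of step 3 and horizontal distance between lid_grip and mill_mouth below 0.004 m and z of lid_grip in the frame of mill_mouth below 0.0235 m and angle between lid_grip's own z axis and vertical below 0.07 rad and value of joint seat_ring above 0.0075 m and value of joint switch_ring above 1.2 rad and contact force between the fingers and lid above 3 N); the arm keeps its last pose, push and grip.
It fails at once if another thing on the bench is shifted more than 30 mm (distance of any of beaker, media_bottle, wash_bottle, weighing_jar, cal_weight from where it was at the start of the episode above 0.03 m).
It also fails if it takes over 72 s, if anything falls off the work surface, if the arm or the gripper's body presses on something with over 40 N, if the wrist force passes 120 N, or if a joint passes its speed limit or range.

ROBOT

A 6-joint arm with a two-finger parallel gripper is mounted at the origin on the work surface. World frame = base frame: x ahead of the robot, y to its left, z up, the work surface at z = 0. Lengths are in m, angles in rad, forces in N, time in s.
With the tool pointing down it reaches from about 0.375 to 0.975 m from the base axis. Payload 3.8 kg.
Tool frame: the origin (TCP) lies on the centre line of the jaws, within the pads' length; the fingertips stand 14 mm ahead of it and the grasp point (between the pads) lies 5 mm behind it (bot.finger_overhang is the distance from the TCP to the fingertips, in m); y points along the fingers, x is the direction in which the jaws open and shut, and the axes are right-handed (so a half turn about y gives the same grasp; the last joint's range is limited). The gripper opens to 85 mm and grips with 20 to 120 N. Pads are 22 mm wide; open, the fingers measure 114 mm over their backs; the gripper's body (76 mm by 85 mm) begins 54 mm behind the grasp point. The pads swing forward as they close: fully open they stand 13 mm farther back than shut.
Start: joints at [1.307, 0.264, 1.604, -0, 1.274, -0.037], TCP at [0.152, 0.658, 0.245] pointing down, gripper open.
Joint ranges: [-2.63, 2.63], [-0.94, 2.18], [0.31, 2.57], [-1.31, 4.45], [0, 2.66], [-2.55, 2.55]. Speed limits (rad/s): [2.57, 2.57, 3.14, 3.14, 3.14, 3.14].

INTERFACE

Orientations are given as a rotation vector (axis times angle).
In Python, from workcell import readout, read_camera, bot, spotter gives the robot as it stands.
- The arm moves only by the tool jog_arm, never from a script. Its argument "increments" is a list of rows, each a list of 7 numbers: the shift along the tool's x, y, z in m, then the turn, a rotation vector about the tool's x, y, z in rad, then the opening, from 0 (shut) to 1 (fully open). A call has 1 to 10 rows; each row shifts and turns the pose as measured when the row begins, along the tool's axes as they then stand; what a row does not reach is not made up. A row lasts 1/8 s, in which the tool goes at most 62.5 mm and 10.7 degrees, less where a joint would pass 70% of its speed; a pose out of reach is approached as far as the arm can. A call with a gripper value outside its range is refused whole. The fingers move at their own pace and stop on an object; "force" is the grip in N (left out, the last holds). Time passes only in rows, so rows that do not move let the fingers close. It gives the time, the measured TCP pose, the force and the opening at its end, in the units of the state.
- readout.read_state(): the state, without advancing time (a new reading comes with each control period).
- read_camera(name): name is "scene" or "side" or "wrist"; returns a dict with "img" (480x640x3 uint8, blue, green, red), "range_z" (480x640 float32, m along the optical axis (not along the pixel's ray), 0 where there is no reading), "fx", "fy", "cx", "cy" (pixels), "distortion" ([k1, k2, p1, p2, k3] as OpenCV has them; the pictures are not rectified), "world_from_camera" (4x4, takes a point from camera to world coordinates). Camera axes: x right, y down, z forward; pixel columns grow to the right and rows downward; lengths in m; the calibration is good to about 2 mm. A picture is of the moment at which its call begins.
- bot.finish_job(): hands the job in, once; it reports no verdict.
Trained networks look in a picture, given as the dict that the camera call returned (one of the last four; its "shot" number tells which), for a name from the list of things; names that differ only in an ending like _2 or _b are one class to them, and where a whole thing is asked for, a point or a joint stands for the part that bears it (a point fixed in the world has none). Each returns a list of dicts, best first, with "p" (0 to 1); they miss things now and then, are a little off and sometimes report something else, mostly with a low value. They report only what shows in the picture. A call takes as long as a camera call.
- spotter.masks_of(picture, thing): "mask" (480x640 bool, what is visible of it) and "location" ([column, row] in pixels, amid what is visible of it).
- spotter.spot_point(picture, thing): "location" ([column, row] in pixels: a listed point, or the origin of a listed thing).
The state is a dict: "time": time; "q": joint angles; "joint_vel": joint speeds; "joint_torque": joint torques, N m; "tool_pos": TCP position; "tcp_rot": TCP orientation; "wrist_force": force on the tool from outside, world axes, zero at the start; "torque": the same for the moment, N m; "width": opening from 0.0 (shut) to 1.0 (fully open).
Only numpy, scipy, OpenCV 4.12 (cv2) and the standard library are available. Lean on these libraries where they do the work, as an engineer would, in place of code of your own. Each camera call takes 0.05 s, during which the arm holds its last target. There are 200 camera calls.

## Working session

There is one attempt and no reset: what is moved stays moved. The work goes in short steps, Python scripts to look and compute and a tool call to move; the robot and the scene stay as the last step left them, time stands still between calls to the robot, and variables do not carry over. Pictures are saved under pics/ and viewed, about 8 in all and at most 12, crops included, and the job is handed in when it is done.

Besides the shell and the picture viewer there is one more tool, called after ">>>" by a JSON object that holds its "op" and its "data". jog_arm: Moves the arm, as the interface text tells. Its arguments: {"type":"object","properties":{"increments":{"type":"array"},"force":{"type":"number"}},"required":["increments"]}

```bash
mkdir -p pics; cat > h.py <<'E'
import numpy as np, cv2
from workcell import readout, read_camera, bot, spotter
def ray(c,uv):
    K=np.array([[c['fx'],0,c['cx']],[0,c['fy'],c['cy']],[0,0,1]])
    return cv2.undistortPoints(np.array([[uv]],float).reshape(-1,1,2),K,np.array(c['distortion'])).reshape(-1,2)
def at_z(c,uv,z):
    T=np.array(c['world_from_camera']); n=ray(c,uv)
    d=np.c_[n,np.ones(len(n))]@T[:3,:3].T; o=T[:3,3]
    return o+d*((z-o[2])/d[:,2])[:,None]
def cloud(c,mask=None):
    if mask is None: mask=np.ones((480,640),bool)
    v,u=np.nonzero(mask&(c['range_z']>0)); z=c['range_z'][v,u]
    n=ray(c,np.c_[u,v]); T=np.array(c['world_from_camera'])
    return (np.c_[n,np.ones(len(n))]*z[:,None])@T[:3,:3].T+T[:3,3]
def circ(P):
    A=np.c_[2*P[:,:2],np.ones(len(P))]; s=np.linalg.lstsq(A,(P[:,:2]**2).sum(1),rcond=None)[0]
    return s[:2],np.sqrt(s[2]+s[:2]@s[:2])
E
python3 - <<'E'
from h import *
s=readout.read_state(); print(s['tool_pos'],s['tcp_rot'],s['width'],bot.finger_overhang)
Z=dict(cup_center=.033,mill_mouth=.13,notch_a=.13,lid_grip=.042,lid_lug=.009,beaker=0,media_bottle=0,wash_bottle=0,weighing_jar=0,cal_weight=0,chip0_center=.02)
im=[]
for n in('scene','side'):
    c=read_camera(n); im.append(c['img']); T=c['world_from_camera']; print(n,np.round(T[:3,3],3),np.round(T[:3,2],2))
    for t,z in Z.items():
        for r in spotter.spot_point(c,t)[:2]:
            print(t,round(r['p'],2),np.round(r['location']),np.round(at_z(c,r['location'],z)[0],4))
cv2.imwrite('pics/a.png',im[0]);cv2.imwrite('pics/b.png',im[1])
E
```

```text
[0.15156062 0.65704552 0.24394481] [-1.30930771 -1.03923341  1.04226879] 0.9986279329648906 0.014
scene [ 1.23  -0.327  0.802] [-0.63  0.32 -0.7 ]
cup_center 0.82 [405. 201.] [0.5168 0.2738 0.033 ]
mill_mouth 0.62 [295. 208.] [ 0.5224 -0.0194  0.13  ]
notch_a 0.67 [308. 216.] [ 0.5577 -0.0081  0.13  ]
lid_grip 0.93 [161. 263.] [ 0.4616 -0.3085  0.042 ]
lid_lug 0.83 [166. 289.] [ 0.5055 -0.3149  0.009 ]
lid_lug 0.52 [418. 286.] [0.7386 0.1607 0.009 ]
beaker 0.44 [343. 316.] [ 0.7289 -0.0138  0.    ]
media_bottle 0.92 [271. 345.] [ 0.726  -0.1699  0.    ]
wash_bottle 0.82 [484. 241.] [0.6909 0.3844 0.    ]
wash_bottle 0.22 [417. 285.] [0.7278 0.1675 0.    ]
weighing_jar 0.79 [154. 374.] [ 0.6884 -0.3881  0.    ]
weighing_jar 0.54 [170. 289.] [ 0.5007 -0.3085  0.    ]
cal_weight 0.72 [344. 316.] [ 0.7298 -0.0125  0.    ]
side [0.414 0.642 0.871] [ 0.21 -0.63 -0.75]
cup_center 0.67 [324. 388.] [0.5266 0.2719 0.033 ]
mill_mouth 0.81 [378. 241.] [ 0.5172 -0.0099  0.13  ]
mill_mouth 0.53 [275. 249.] [0.6964 0.0813 0.13  ]
notch_a 0.79 [358. 237.] [ 0.5576 -0.0052  0.13  ]
notch_a 0.74 [320. 387.] [0.52   0.3145 0.13  ]
lid_grip 0.67 [429. 181.] [ 0.4638 -0.3196  0.042 ]
lid_grip 0.41 [377. 241.] [ 0.5312 -0.0848  0.042 ]
lid_lug 0.72 [429. 179.] [ 0.4681 -0.3639  0.009 ]
lid_lug 0.36 [353. 156.] [ 0.677  -0.3812  0.009 ]
beaker 0.9 [247. 311.] [0.7344 0.1543 0.    ]
beaker 0.21 [374. 240.] [ 0.5445 -0.1241 -0.    ]
media_bottle 0.9 [307. 205.] [ 0.729  -0.1737  0.    ]
wash_bottle 0.92 [212. 422.] [0.6932 0.3867 0.    ]
wash_bottle 0.35 [333. 389.] [0.5156 0.2538 0.    ]
weighing_jar 0.92 [350. 155.] [ 0.6878 -0.3951  0.    ]
cal_weight 0.8 [274. 250.] [ 0.7464 -0.0155  0.    ]
cal_weight 0.19 [350. 156.] [ 0.6882 -0.39   -0.    ]
chip0_center 0.55 [274. 246.] [ 0.7425 -0.0094  0.02  ]
chip0_center 0.34 [411. 186.] [ 0.5048 -0.3119  0.02  ]
```

```bash
python3 - <<'E'
from h import *
from scipy.spatial.transform import Rotation as R
print(R.from_rotvec(readout.read_state()['tcp_rot']).as_matrix().round(3))
import numpy as np
a=cv2.imread('pics/a.png');b=cv2.imread('pics/b.png')
cv2.imwrite('pics/ab.png',cv2.resize(np.vstack([a[120:420],b[120:450]]),None,fx=.95,fy=.95))
for n in('scene','side'):
    c=read_camera(n); P=cloud(c)
    def sel(x,y,r,z0,z1):
        return P[(np.hypot(P[:,0]-x,P[:,1]-y)<r)&(P[:,2]>z0)&(P[:,2]<z1)]
    m=sel(.52,-.012,.062,.124,.136); print(n,'mill',len(m),circ(m[np.hypot(*(m[:,:2]-[.52,-.012]).T)>.035]),np.median(m[:,2]),m[:,:2].min(0),m[:,:2].max(0))
    k=sel(.52,.273,.04,.06,.072); print('cup',len(k),circ(k),np.median(k[:,2]))
    k=sel(.52,.273,.04,.01,.072); print('cupside',len(k),circ(k))
    g=sel(.463,-.314,.06,.052,.064); r=cv2.minAreaRect((g[:,:2]*1000).astype(np.float32)); print('grip',len(g),g[:,:2].mean(0),r,np.median(g[:,2]))
    g=sel(.463,-.314,.07,.022,.031); print('rim',len(g),circ(g),g[:,:2].min(0),g[:,:2].max(0))
E
```

```text
[[ 0.225  0.    -0.974]
 [ 0.974  0.     0.225]
 [ 0.    -1.     0.   ]]
scene mill 1030 (array([ 0.52283329, -0.01701169]), np.float64(0.048198716618383326)) 0.13006654471195023 [ 0.46564475 -0.07360749] [0.58011233 0.03957089]
cup 139 (array([0.52027669, 0.2697475 ]), np.float64(0.026530059391529262)) 0.06420830063031113
cupside 688 (array([0.52018323, 0.26957277]), np.float64(0.026699205853380197))
grip 383 [ 0.47056773 -0.30661559] ((467.1794738769531, -306.6682434082031), (32.99161911010742, 67.72966766357422), 81.0660629272461) 0.05780287280647145
rim 739 (array([ 0.46866009, -0.30622434]), np.float64(0.0372053383544334)) [ 0.42426601 -0.35202127] [ 0.51440959 -0.25866514]
side mill 1274 (array([ 0.52327811, -0.01380425]), np.float64(0.04755602478821593)) 0.13027466953480832 [ 0.46672872 -0.07320915] [0.58129197 0.04089523]
cup 242 (array([0.52204861, 0.27078471]), np.float64(0.02591039421425203)) 0.06566856357584122
cupside 1127 (array([0.52148364, 0.27196832]), np.float64(0.024118494883443736))
grip 286 [ 0.46882851 -0.30160062] ((468.85992431640625, -303.29693603515625), (38.0872917175293, 66.956787109375), 83.46813201904297) 0.05841910645289611
rim 415 (array([ 0.46857815, -0.30296384]), np.float64(0.03676709017836981)) [ 0.42243463 -0.33610891] [ 0.51565314 -0.25597623]
```

View pics/ab.png

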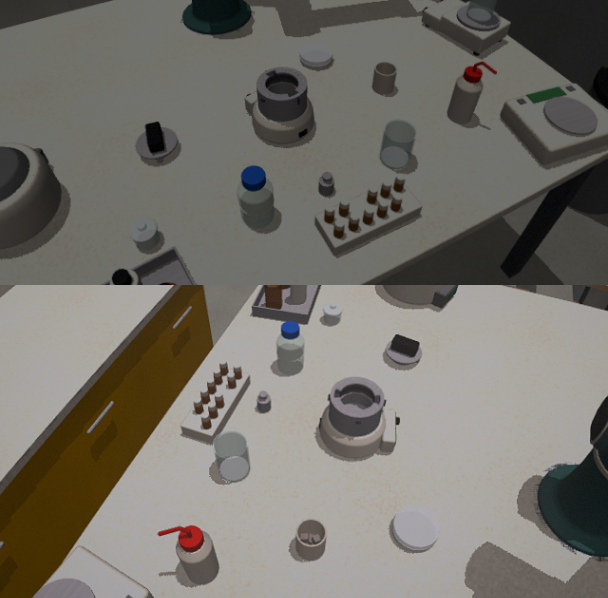

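The composite shows, from above, the mill (scene about 295,208), the cup with chips at (405,201), the lid with its black grip at (161,263), and a petri dish between the cup and the base. I'll grasp the cup from the side with the tool pitched 40° down, then pour by rolling the wrist.

```bash
cat >> h.py <<'E'
from scipy.spatial.transform import Rotation as R
def pose():
    s=readout.read_state(); return np.array(s['tool_pos']),R.from_rotvec(s['tcp_rot'])
def tool(az,p,side=1,roll=0):
    "approach azimuth az, pitch p below horizontal (deg); x = left if side=1; roll about y"
    a,p=np.radians([az,p]); y=np.array([np.cos(a)*np.cos(p),np.sin(a)*np.cos(p),-np.sin(p)])
    x=side*np.array([-np.sin(a),np.cos(a),0]); return R.from_matrix(np.c_[x,y,np.cross(x,y)])*R.from_rotvec([0,np.radians(roll),0])
def plan(P1,R1,n,w,start=None):
    P,Q=start or pose(); d=(Q.inv()*R1).as_rotvec(); print('rot',np.degrees(np.linalg.norm(d)).round(1),'dist',np.linalg.norm(P1-P).round(4))
    for i in range(n):
        Qi=Q*R.from_rotvec(d*i/n); print(list(np.round(Qi.inv().apply((P1-P)/n),4))+list(np.round(d/n,3))+[w],end=',\n')
E
python3 - <<'E'
from h import *
Rt=tool(27.5,40); y=Rt.as_matrix()[:,1]; G=np.array([.521,.271,.042])
plan(G+y*(.005-.10),Rt,10,1)
E
```

```text
rot 63.5 dist 0.5382
[np.float64(-0.0341), np.float64(0.0142), np.float64(-0.0391), np.float64(-0.084), np.float64(-0.066), np.float64(-0.031), 1],
[np.float64(-0.037), np.float64(0.0162), np.float64(-0.0355), np.float64(-0.084), np.float64(-0.066), np.float64(-0.031), 1],
[np.float64(-0.0398), np.float64(0.0179), np.float64(-0.0315), np.float64(-0.084), np.float64(-0.066), np.float64(-0.031), 1],
[np.float64(-0.0423), np.float64(0.0191), np.float64(-0.0273), np.float64(-0.084), np.float64(-0.066), np.float64(-0.031), 1],
[np.float64(-0.0446), np.float64(0.0198), np.float64(-0.0228), np.float64(-0.084), np.float64(-0.066), np.float64(-0.031), 1],
[np.float64(-0.0465), np.float64(0.0201), np.float64(-0.0181), np.float64(-0.084), np.float64(-0.066), np.float64(-0.031), 1],
[np.float64(-0.0482), np.float64(0.02), np.float64(-0.0133), np.float64(-0.084), np.float64(-0.066), np.float64(-0.031), 1],
[np.float64(-0.0495), np.float64(0.0194), np.float64(-0.0084), np.float64(-0.084), np.float64(-0.066), np.float64(-0.031), 1],
[np.float64(-0.0505), np.float64(0.0183), np.float64(-0.0035), np.float64(-0.084), np.float64(-0.066), np.float64(-0.031), 1],
[np.float64(-0.0511), np.float64(0.0169), np.float64(0.0013), np.float64(-0.084), np.float64(-0.066), np.float64(-0.031), 1],
```

>>> {"op": "jog_arm", "data": {"increments": [[-0.034, 0.014, -0.039, -0.084, -0.066, -0.031, 1], [-0.037, 0.016, -0.035, -0.084, -0.066, -0.031, 1], [-0.04, 0.018, -0.031, -0.084, -0.066, -0.031, 1], [-0.042, 0.019, -0.027, -0.084, -0.066, -0.031, 1], [-0.045, 0.02, -0.023, -0.084, -0.066, -0.031, 1], [-0.046, 0.02, -0.018, -0.084, -0.066, -0.031, 1], [-0.048, 0.02, -0.013, -0.084, -0.066, -0.031, 1], [-0.05, 0.019, -0.008, -0.084, -0.066, -0.031, 1], [-0.05, 0.018, -0.004, -0.084, -0.066, -0.031, 1], [-0.051, 0.017, 0.001, -0.084, -0.066, -0.031, 1]]}}

```text
time: 2.55
tool_pos: [0.4658, 0.2606, 0.1446]
tcp_rot: [-1.381, -2.247, 0.865]
wrist_force: [-11.7, 46.5, 8.2]
width: 1.0
```

```bash
sed -i 's/print(list(np.round(Qi.inv().apply((P1-P)\/n),4))+list(np.round(d\/n,3))+\[w\]/print([float(v) for v in np.r_[np.round(Qi.inv().apply((P1-P)\/n),4),np.round(d\/n,3)]]+[w]/' h.py
python3 - <<'E'
from h import *
print(readout.read_state()['q'])
c=read_camera('wrist'); cv2.imwrite('pics/w1.png',c['img'])
r=spotter.spot_point(c,'cup_center'); print([(x['p'],at_z(c,x['location'],.033)) for x in r[:2]])
P=cloud(c); k=P[(np.hypot(P[:,0]-.521,P[:,1]-.271)<.045)&(P[:,2]>.055)&(P[:,2]<.072)]; print(len(k),circ(k),np.percentile(k[:,2],95),k.min(0),k.max(0))
k=P[(np.hypot(P[:,0]-.521,P[:,1]-.271)<.045)&(P[:,2]>.01)&(P[:,2]<.05)]; print(len(k),circ(k))
Rt=tool(27.5,40); y=Rt.as_matrix()[:,1]; G=np.array([.521,.271,.042])
plan(G+y*.005,Rt,5,1)
E
```

```text
[ 4.63239211e-01 -2.71112779e-01  2.57090960e+00 -1.31062811e+00
 -1.87415988e-04 -2.73597409e-01]
[(0.57, array([[0.52001392, 0.2711929 , 0.033     ]]))]
3464 (array([0.51952145, 0.26955469]), np.float64(0.026388094210141697)) 0.06568836633315998 [0.49199668 0.24212627 0.05500881] [0.54811116 0.29804407 0.06658148]
6078 (array([0.51950357, 0.26954883]), np.float64(0.026511772460436185))
rot 2.1 dist 0.1218
[-0.0019, 0.0228, 0.0085, -0.006, -0.001, -0.004, 1],
[-0.002, 0.0227, 0.0086, -0.006, -0.001, -0.004, 1],
[-0.0021, 0.0226, 0.0087, -0.006, -0.001, -0.004, 1],
[-0.0021, 0.0226, 0.0089, -0.006, -0.001, -0.004, 1],
[-0.0022, 0.0225, 0.009, -0.006, -0.001, -0.004, 1],
```

View pics/w1.png

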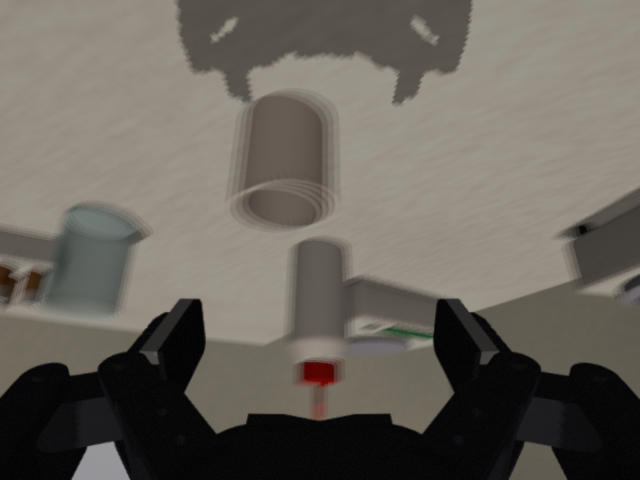

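Too close: the wrist picture (blurred by motion) shows the cup upside down at about (285,160), and q3 to q5 are at their limits. A steeper 62° grasp and a pour by pitching forward suit this arm better.

```bash
cat >> h.py <<'E'
def st():
    s=readout.read_state(); print('q',np.round(s['q'],3),'w',round(s['width'],3),'F',np.round(s['wrist_force'],1),'t',round(s['time'],2),'pos',np.round(s['tool_pos'],4))
    m=R.from_rotvec(s['tcp_rot']).as_matrix(); print('y',m[:,1].round(3),'x',m[:,0].round(3))
E
python3 - <<'E'
from h import *
Rt=tool(27.4,62); y=Rt.as_matrix()[:,1]; G=np.array([.520,.270,.046]); st()
plan(G-y*.125,Rt,5,1)
E
```

```text
q [ 0.457 -0.272  2.569 -1.309  0.004 -0.274] w 0.999 F [-1.2  0.8 -0. ] t 2.65 pos [0.4688 0.2569 0.1459]
y [ 0.672  0.326 -0.665] x [-0.446  0.895 -0.011]
rot 20.3 dist 0.0174
[-0.0024, -0.0024, -0.0006, 0.071, -0.001, -0.004, 1],
[-0.0024, -0.0025, -0.0004, 0.071, -0.001, -0.004, 1],
[-0.0024, -0.0025, -0.0003, 0.071, -0.001, -0.004, 1],
[-0.0024, -0.0025, -0.0001, 0.071, -0.001, -0.004, 1],
[-0.0024, -0.0025, 0.0001, 0.071, -0.001, -0.004, 1],
```

>>> {"op": "jog_arm", "data": {"increments": [[-0.0024, -0.0024, 0, 0.07, 0, -0.004, 1], [-0.0024, -0.0024, 0, 0.07, 0, -0.004, 1], [-0.0024, -0.0024, 0, 0.07, 0, -0.004, 1], [-0.0024, -0.0024, 0, 0.07, 0, -0.004, 1], [-0.0024, -0.0024, 0, 0.07, 0, -0.004, 1], [0, 0, 0, 0, 0, 0, 1]]}}

```text
time: 3.4
tool_pos: [0.4761, 0.2412, 0.1559]
tcp_rot: [-1.35, -2.085, 1.049]
wrist_force: [0.9, 0.6, -0.2]
width: 1.001
```

```bash
python3 - <<'E'
from h import *
Rt=tool(27.4,62); y=Rt.as_matrix()[:,1]; G=np.array([.520,.270,.046]); st()
plan(G+y*.005,Rt,6,1)
E
```

```text
q [ 0.441 -0.264  2.449 -0.104  0.296 -1.493] w 1.001 F [ 0.9  0.6 -0.2] t 3.4 pos [0.4761 0.2412 0.1559]
y [ 0.569  0.235 -0.788] x [-0.426  0.904 -0.038]
rot 10.4 dist 0.1268
[0.002, 0.0205, 0.0045, 0.029, -0.002, -0.009, 1],
[0.0018, 0.0207, 0.0039, 0.029, -0.002, -0.009, 1],
[0.0016, 0.0208, 0.0033, 0.029, -0.002, -0.009, 1],
[0.0014, 0.0209, 0.0027, 0.029, -0.002, -0.009, 1],
[0.0013, 0.021, 0.0021, 0.029, -0.002, -0.009, 1],
[0.0011, 0.021, 0.0015, 0.029, -0.002, -0.009, 1],
```

>>> {"op": "jog_arm", "data": {"increments": [[0.002, 0.015, 0.006, 0.05, 0, -0.015, 1], [0.002, 0.02, 0.004, 0.05, 0, -0.015, 1], [0.002, 0.021, 0.003, 0.04, 0, -0.01, 1], [0.001, 0.021, 0.002, 0.03, 0, -0.01, 1], [0.001, 0.021, 0.002, 0, 0, -0.005, 1], [0, 0, 0, 0, 0, 0, 1]]}}

```text
time: 4.15
tool_pos: [0.5045, 0.2666, 0.0585]
tcp_rot: [-1.2, -1.975, 1.179]
wrist_force: [-0.3, 0.5, 0.3]
width: 1.0
```

```bash
python3 - <<'E'
from h import *
Rt=tool(27.4,62); y=Rt.as_matrix()[:,1]; G=np.array([.520,.270,.046]); st()
plan(G+y*.005,Rt,2,1)
c=read_camera('wrist'); cv2.imwrite('pics/w2.png',c['img'])
E
```

```text
q [ 0.425  0.044  2.335  0.108  0.274 -1.716] w 1.0 F [-0.3  0.5  0.3] t 4.15 pos [0.5045 0.2666 0.0585]
y [ 0.417  0.221 -0.882] x [-0.457  0.889  0.007]
rot 0.4 dist 0.0248
[-0.0021, 0.0116, -0.0038, 0.001, -0.003, 0.002, 1],
[-0.0021, 0.0116, -0.0038, 0.001, -0.003, 0.002, 1],
```

View pics/w2.png

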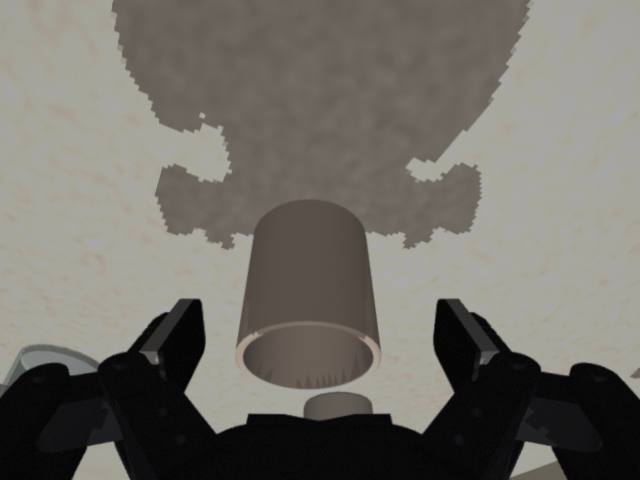

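The cup's mouth shows at (308,352), between the pads at x≈185 and 455, so it sits nearly centred. I'll advance and grip.

>>> {"op": "jog_arm", "data": {"increments": [[-0.002, 0.012, -0.004, 0, 0, 0, 1], [-0.002, 0.013, -0.004, 0, 0, 0, 1], [0, 0.002, 0, 0, 0, 0, 1], [0, 0, 0, 0, 0, 0, 0.3], [0, 0, 0, 0, 0, 0, 0.3], [0, 0, 0, 0, 0, 0, 0.3], [0, 0, 0, 0, 0, 0, 0.3], [0, 0, 0, 0, 0, 0, 0.3]], "force": 50}}

```text
time: 5.2
tool_pos: [0.5261, 0.2732, 0.0409]
tcp_rot: [-1.203, -1.981, 1.174]
wrist_force: [0.2, -0.6, -2.2]
width: 0.648
```

```bash
python3 - <<'E'
from h import *
st()
E
```

```text
q [ 0.419  0.118  2.303  0.142  0.227 -1.756] w 0.648 F [ 0.2 -0.6 -2.2] t 5.2 pos [0.5261 0.2732 0.0409]
y [ 0.422  0.223 -0.879] x [-0.458  0.889  0.006]
```

```bash
python3 - <<'E'
from h import *
P,Q=pose(); A=P+[-.01,-.01,.17]
plan(A,Q,4,.3)
def tgt(p,G): Rt=tool(-1.8,p); return G+.005*Rt.as_matrix()[:,1],Rt
plan(*tgt(112,np.array([.506,-.016,.215])),10,.3,start=(A,Q))
E
```

```text
rot 0.0 dist 0.1706
[-0.0008, -0.039, -0.0173, 0.0, 0.0, 0.0, 0.3],
[-0.0008, -0.039, -0.0173, 0.0, 0.0, 0.0, 0.3],
[-0.0008, -0.039, -0.0173, 0.0, 0.0, 0.0, 0.3],
[-0.0008, -0.039, -0.0173, 0.0, 0.0, 0.0, 0.3],
rot 57.7 dist 0.2794
[-0.0243, -0.0067, 0.0121, 0.086, 0.052, 0.004, 0.3],
[-0.0249, -0.0056, 0.0114, 0.086, 0.052, 0.004, 0.3],
[-0.0255, -0.0045, 0.0105, 0.086, 0.052, 0.004, 0.3],
[-0.026, -0.0036, 0.0095, 0.086, 0.052, 0.004, 0.3],
[-0.0265, -0.0027, 0.0084, 0.086, 0.052, 0.004, 0.3],
[-0.0269, -0.002, 0.0072, 0.086, 0.052, 0.004, 0.3],
[-0.0273, -0.0013, 0.0059, 0.086, 0.052, 0.004, 0.3],
[-0.0276, -0.0008, 0.0046, 0.086, 0.052, 0.004, 0.3],
[-0.0278, -0.0003, 0.0032, 0.086, 0.052, 0.004, 0.3],
[-0.0279, -0.0, 0.0017, 0.086, 0.052, 0.004, 0.3],
```

>>> {"op": "jog_arm", "data": {"increments": [[0, -0.015, -0.007, 0, 0, 0, 0.3], [0, -0.039, -0.017, 0, 0, 0, 0.3], [0, -0.039, -0.017, 0, 0, 0, 0.3], [0, -0.039, -0.017, 0, 0, 0, 0.3], [0, -0.039, -0.017, 0, 0, 0, 0.3], [0, 0, 0, 0, 0, 0, 0.3]]}}

```text
time: 5.95
tool_pos: [0.5089, 0.2635, 0.228]
tcp_rot: [-1.198, -1.972, 1.183]
wrist_force: [0.3, 0.4, -1.4]
width: 0.648
```

```bash
python3 - <<'E'
from h import *
st()
def tgt(p,G): Rt=tool(-1.8,p); return G+.005*Rt.as_matrix()[:,1],Rt
plan(*tgt(112,np.array([.506,-.016,.215])),9,.3)
E
```

```text
q [ 0.414 -0.198  2.186  0.055  0.668 -1.665] w 0.648 F [ 0.3  0.4 -1.4] t 5.95 pos [0.5089 0.2635 0.228 ]
y [ 0.413  0.219 -0.884] x [-0.458  0.889  0.006]
rot 57.2 dist 0.28
[-0.0274, -0.0053, 0.0138, 0.094, 0.058, 0.004, 0.3],
[-0.0282, -0.0039, 0.0126, 0.094, 0.058, 0.004, 0.3],
[-0.0289, -0.0027, 0.0113, 0.094, 0.058, 0.004, 0.3],
[-0.0295, -0.0016, 0.0098, 0.094, 0.058, 0.004, 0.3],
[-0.03, -0.0006, 0.0082, 0.094, 0.058, 0.004, 0.3],
[-0.0304, 0.0002, 0.0065, 0.094, 0.058, 0.004, 0.3],
[-0.0308, 0.0008, 0.0046, 0.094, 0.058, 0.004, 0.3],
[-0.031, 0.0013, 0.0027, 0.094, 0.058, 0.004, 0.3],
[-0.0311, 0.0016, 0.0008, 0.094, 0.058, 0.004, 0.3],
```

>>> {"op": "jog_arm", "data": {"increments": [[-0.027, -0.005, 0.014, 0.094, 0.058, 0.004, 0.3], [-0.028, -0.004, 0.013, 0.094, 0.058, 0.004, 0.3], [-0.029, -0.003, 0.011, 0.094, 0.058, 0.004, 0.3], [-0.03, -0.002, 0.01, 0.094, 0.058, 0.004, 0.3], [-0.03, 0, 0.008, 0.094, 0.058, 0.004, 0.3], [-0.03, 0, 0.007, 0.094, 0.058, 0.004, 0.3], [-0.031, 0.001, 0.005, 0.094, 0.058, 0.004, 0.3], [-0.031, 0.001, 0.003, 0.094, 0.058, 0.004, 0.3], [-0.031, 0.001, 0.001, 0.094, 0.058, 0.004, 0.3], [0, 0, 0, 0, 0, 0, 0.3]]}}

```text
time: 7.2
tool_pos: [0.4896, -0.0256, 0.1901]
tcp_rot: [-0.907, -0.852, 1.352]
wrist_force: [0.6, 0.4, -2.3]
width: 0.651
```

```bash
python3 - <<'E'
from h import *
st()
def tgt(p,G): Rt=tool(-1.8,p); return G+.005*Rt.as_matrix()[:,1],Rt
plan(*tgt(140,np.array([.506,-.016,.205])),4,.3)
c=read_camera('side'); cv2.imwrite('pics/s1.png',c['img'][40:400,150:630])
E
```

```text
q [-0.084  0.246  1.79  -0.028  1.539 -1.601] w 0.651 F [ 0.6  0.4 -2.3] t 7.2 pos [ 0.4896 -0.0256  0.1901]
y [-0.421  0.008 -0.907] x [ 0.044  0.999 -0.012]
rot 25.1 dist 0.0197
[0.0025, -0.0039, -0.0015, 0.11, -0.004, -0.0, 0.3],
[0.0025, -0.0041, -0.0011, 0.11, -0.004, -0.0, 0.3],
[0.0025, -0.0042, -0.0006, 0.11, -0.004, -0.0, 0.3],
[0.0025, -0.0042, -0.0002, 0.11, -0.004, -0.0, 0.3],
```

View pics/s1.png

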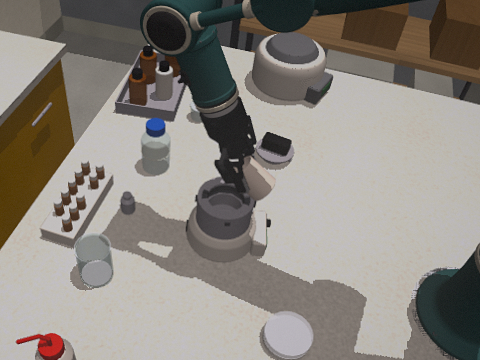

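The tilted cup is above the mill at crop (258,178), mouth pointing outward, with nothing spilled. I'll continue the pour.

```bash
python3 - <<'E'
from h import *
def tgt(p,G): Rt=tool(-1.8,p); return G+.005*Rt.as_matrix()[:,1],Rt
a=tgt(140,np.array([.499,-.0165,.203])); plan(*a,4,.3)
b=tgt(164,np.array([.500,-.0165,.203])); plan(*b,6,.3,start=a)
E
```

```text
rot 25.2 dist 0.0138
[0.0021, -0.0027, -0.0003, 0.11, -0.004, -0.0, 0.3],
[0.0021, -0.0027, 0.0, 0.11, -0.004, -0.0, 0.3],
[0.0021, -0.0027, 0.0003, 0.11, -0.004, -0.0, 0.3],
[0.0021, -0.0027, 0.0006, 0.11, -0.004, -0.0, 0.3],
rot 24.0 dist 0.0018
[0.0, -0.0002, 0.0002, 0.07, -0.0, 0.0, 0.3],
[0.0, -0.0002, 0.0002, 0.07, -0.0, 0.0, 0.3],
[0.0, -0.0002, 0.0003, 0.07, -0.0, 0.0, 0.3],
[0.0, -0.0001, 0.0003, 0.07, -0.0, 0.0, 0.3],
[0.0, -0.0001, 0.0003, 0.07, -0.0, 0.0, 0.3],
[0.0, -0.0001, 0.0003, 0.07, -0.0, 0.0, 0.3],
```

>>> {"op": "jog_arm", "data": {"increments": [[0.002, -0.003, 0, 0.11, -0.004, 0, 0.3], [0.002, -0.003, 0, 0.11, -0.004, 0, 0.3], [0.002, -0.003, 0, 0.11, -0.004, 0, 0.3], [0.002, -0.003, 0, 0.09, -0.004, 0, 0.3], [0, 0, 0, 0, 0, 0, 0.3]]}}

```text
time: 7.88
tool_pos: [0.4939, -0.0115, 0.197]
tcp_rot: [-0.556, -0.548, 1.473]
wrist_force: [-0.8, -0.0, -3.9]
width: 0.646
```

```bash
python3 - <<'E'
from h import *
def tgt(p,G): Rt=tool(-1.8,p); return G+.005*Rt.as_matrix()[:,1],Rt
st()
b=tgt(164,np.array([.500,-.0165,.203])); plan(*b,6,.3)
E
```

```text
q [-0.058  0.523  1.565 -0.024  1.916 -1.603] w 0.646 F [-0.8 -0.  -3.9] t 7.88 pos [ 0.4939 -0.0115  0.197 ]
y [-0.759  0.022 -0.651] x [0.025 1.    0.004]
rot 24.6 dist 0.0068
[-0.0008, -0.0007, 0.0004, 0.072, 0.001, -0.001, 0.3],
[-0.0008, -0.0006, 0.0005, 0.072, 0.001, -0.001, 0.3],
[-0.0008, -0.0006, 0.0005, 0.072, 0.001, -0.001, 0.3],
[-0.0008, -0.0006, 0.0006, 0.072, 0.001, -0.001, 0.3],
[-0.0008, -0.0005, 0.0006, 0.072, 0.001, -0.001, 0.3],
[-0.0008, -0.0005, 0.0006, 0.072, 0.001, -0.001, 0.3],
```

>>> {"op": "jog_arm", "data": {"increments": [[-0.001, -0.001, 0.001, 0.072, 0, 0, 0.3], [-0.001, -0.001, 0.001, 0.072, 0, 0, 0.3], [-0.001, -0.001, 0.001, 0.072, 0, 0, 0.3], [-0.001, -0.001, 0.001, 0.072, 0, 0, 0.3], [-0.001, -0.001, 0.001, 0.072, 0, 0, 0.3], [-0.001, -0.001, 0.001, 0.072, 0, 0, 0.3], [0, 0, 0, 0, 0, 0, 0.3], [0, 0, 0, 0, 0, 0, 0.3]]}}

```text
time: 8.88
tool_pos: [0.4935, -0.0132, 0.2072]
tcp_rot: [-0.226, -0.232, 1.539]
wrist_force: [0.3, -0.1, -2.4]
width: 0.655
```

```bash
python3 - <<'E'
from h import *
def tgt(p,G): Rt=tool(-1.8,p); return G+.005*Rt.as_matrix()[:,1],Rt
st()
b=tgt(187,np.array([.506,-.0165,.203])); plan(*b,6,.3)
c=read_camera('scene'); cv2.imwrite('pics/s2.png',cv2.resize(c['img'][100:300,180:420],None,fx=3,fy=3))
E
```

```text
q [-0.055  0.748  1.429 -0.042  2.242 -1.614] w 0.655 F [ 0.3 -0.1 -2.4] t 8.88 pos [ 0.4935 -0.0132  0.2072]
y [-0.957  0.02  -0.289] x [0.019 1.    0.007]
rot 23.8 dist 0.0089
[-0.0005, -0.001, -0.0009, 0.069, 0.001, -0.002, 0.3],
[-0.0005, -0.0011, -0.0009, 0.069, 0.001, -0.002, 0.3],
[-0.0005, -0.0012, -0.0008, 0.069, 0.001, -0.002, 0.3],
[-0.0005, -0.0012, -0.0007, 0.069, 0.001, -0.002, 0.3],
[-0.0005, -0.0013, -0.0006, 0.069, 0.001, -0.002, 0.3],
[-0.0005, -0.0013, -0.0005, 0.069, 0.001, -0.002, 0.3],
```

View pics/s2.png

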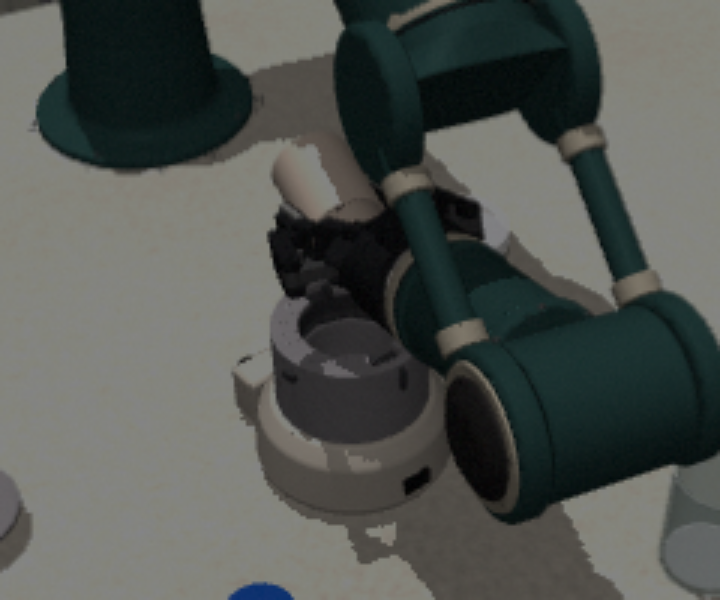

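The cup is tilted about 100° over the mouth (crop 330,180; mill mouth at 350,340) and the wrist is clear of the bench items. I'll tip it further.

>>> {"op": "jog_arm", "data": {"increments": [[0, -0.001, -0.001, 0.069, 0, 0, 0.3], [0, -0.001, -0.001, 0.069, 0, 0, 0.3], [0, -0.001, -0.001, 0.069, 0, 0, 0.3], [0, -0.001, 0, 0.069, 0, 0, 0.3], [0, -0.001, 0, 0.069, 0, 0, 0.3], [0, 0, 0, 0, 0, 0, 0.3], [0, 0, 0, 0, 0, 0, 0.3], [0, 0, 0, 0, 0, 0, 0.3]]}}

```text
time: 9.93
tool_pos: [0.5002, -0.0127, 0.2118]
tcp_rot: [0.034, 0.022, 1.553]
wrist_force: [0.2, -0.6, -2.8]
width: 0.647
```

```bash
python3 - <<'E'
from h import *
st()
c=read_camera('side'); a=cv2.resize(c['img'][150:330,280:480],(360,324))
c=read_camera('wrist'); cv2.imwrite('pics/s3.png',np.hstack([a,cv2.resize(c['img'],(432,324))]))
E
```

```text
q [-0.052  0.906  1.369 -0.055  2.472 -1.62 ] w 0.647 F [ 0.2 -0.6 -2.8] t 9.93 pos [ 0.5002 -0.0127  0.2118]
y [-0.999  0.018  0.036] x [0.018 1.    0.007]
```

View pics/s3.png

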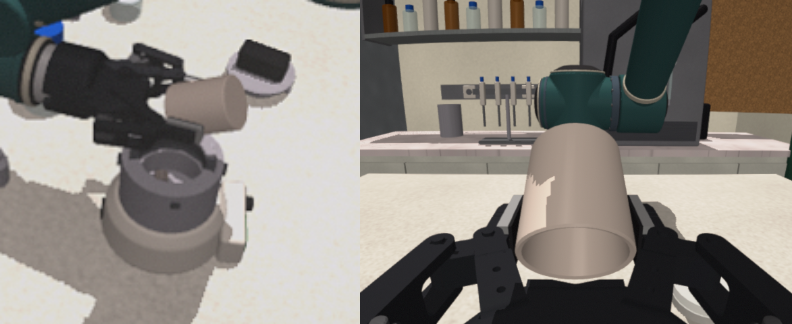

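The side view shows the cup upturned and chips in the chamber at (170,175); the wrist view shows the cup mouth at (575,252) with no chips visible. I'll tip slightly more, jiggle, and look for any left inside.

>>> {"op": "jog_arm", "data": {"increments": [[0, 0, 0, 0.08, 0, 0, 0.3], [0, 0, -0.012, 0, 0, 0, 0.3], [0, 0, 0.012, 0, 0, 0, 0.3], [0, 0.012, -0.008, 0, 0, 0, 0.3], [0, -0.012, 0.008, 0, 0, 0, 0.3], [0, 0, 0, 0, 0, 0, 0.3]]}}

```text
time: 10.78
tool_pos: [0.4996, -0.0127, 0.2137]
tcp_rot: [0.09, 0.078, 1.551]
wrist_force: [1.1, 0.3, -1.3]
width: 0.652
```

```bash
python3 - <<'E'
from h import *
st()
for n in ('wrist','side'):
    c=read_camera(n)
    for k in ('chip0_center',):
        for r in spotter.spot_point(c,k)[:7]: print(n,'pt',round(r['p'],2),np.round(r['location']))
        for r in spotter.masks_of(c,k)[:7]:
            Q=cloud(c,r['mask']); print(n,'mask',round(r['p'],2),np.round(r['location']),r['mask'].sum(),np.median(Q,axis=0).round(3) if len(Q) else '')
# inside-cup check in cup frame
P,Q=pose(); c=read_camera('wrist'); L=Q.inv().apply(cloud(c)-P)
th=np.radians(62); ax=np.array([0,-np.sin(th),-np.cos(th)]); g=np.array([0,-.005,0]); h=(L-g)@ax; rad=np.linalg.norm(L-g-np.outer(h,ax),axis=1)
m=(rad<.024)&(h<.02)&(h>-.06); print('inside pts',m.sum(),np.percentile(h[m],[0,10,50,90]) if m.sum() else '')
# predicted floor h=-.041
E
```

```text
q [-0.052  0.932  1.371 -0.059  2.517 -1.622] w 0.652 F [ 1.1  0.3 -1.3] t 10.78 pos [ 0.4996 -0.0127  0.2137]
y [-0.994  0.017  0.108] x [0.018 1.    0.007]
inside pts 8362 [-0.00984494 -0.00336971  0.00848578  0.01787413]
```

```bash
python3 - <<'E'
from h import *
P,Q=pose(); a=(np.array([.49,.0,.25]),tool(0,125)); plan(*a,7,.3)
b=(np.array([.5089,.2635,.228]),tool(27.6,62)); plan(*b,8,.3,start=a)
E
```

```text
rot 61.4 dist 0.0404
[0.0018, 0.0019, 0.0051, -0.153, -0.0, 0.003, 0.3],
[0.0018, 0.0011, 0.0054, -0.153, -0.0, 0.003, 0.3],
[0.0018, 0.0003, 0.0055, -0.153, -0.0, 0.003, 0.3],
[0.0018, -0.0006, 0.0054, -0.153, -0.0, 0.003, 0.3],
[0.0018, -0.0014, 0.0053, -0.153, -0.0, 0.003, 0.3],
[0.0018, -0.0022, 0.005, -0.153, -0.0, 0.003, 0.3],
[0.0018, -0.0029, 0.0046, -0.153, -0.0, 0.003, 0.3],
rot 68.2 dist 0.2651
[0.0329, 0.0009, -0.0035, -0.135, -0.063, 0.004, 0.3],
[0.0327, 0.0014, -0.0054, -0.135, -0.063, 0.004, 0.3],
[0.0323, 0.0021, -0.0073, -0.135, -0.063, 0.004, 0.3],
[0.0318, 0.0031, -0.0089, -0.135, -0.063, 0.004, 0.3],
[0.0312, 0.0043, -0.0104, -0.135, -0.063, 0.004, 0.3],
[0.0305, 0.0056, -0.0117, -0.135, -0.063, 0.004, 0.3],
[0.0297, 0.0072, -0.0128, -0.135, -0.063, 0.004, 0.3],
[0.0289, 0.0088, -0.0135, -0.135, -0.063, 0.004, 0.3],
```

>>> {"op": "jog_arm", "data": {"increments": [[0.002, 0.002, 0.007, -0.153, 0, 0, 0.3], [0.002, 0.001, 0.007, -0.153, 0, 0, 0.3], [0.002, 0, 0.007, -0.153, 0, 0, 0.3], [0.002, -0.001, 0.007, -0.153, 0, 0, 0.3], [0.002, -0.002, 0.006, -0.153, 0, 0, 0.3], [0.002, -0.003, 0.006, -0.153, 0, 0, 0.3], [0.002, -0.004, 0.006, -0.153, 0, 0, 0.3]]}}

```text
time: 12.0
tool_pos: [0.4892, 0.0014, 0.2562]
tcp_rot: [-0.765, -0.761, 1.412]
wrist_force: [-0.1, 0.1, 0.1]
width: 0.645
```

>>> {"op": "jog_arm", "data": {"increments": [[0.033, 0.001, -0.003, -0.135, -0.063, 0.004, 0.3], [0.033, 0.001, -0.005, -0.135, -0.063, 0.004, 0.3], [0.032, 0.002, -0.007, -0.135, -0.063, 0.004, 0.3], [0.032, 0.003, -0.009, -0.135, -0.063, 0.004, 0.3], [0.031, 0.004, -0.01, -0.135, -0.063, 0.004, 0.3], [0.03, 0.005, -0.012, -0.135, -0.063, 0.004, 0.3], [0.03, 0.007, -0.013, -0.135, -0.063, 0.004, 0.3], [0.029, 0.008, -0.013, -0.135, -0.063, 0.004, 0.3], [0, 0, 0, 0, 0, 0, 0.3]]}}

```text
time: 13.12
tool_pos: [0.5038, 0.2695, 0.2409]
tcp_rot: [-1.243, -2.017, 1.152]
wrist_force: [-1.1, -0.5, -1.4]
width: 0.65
```

```bash
python3 - <<'E'
from h import *
st()
b=(np.array([.5180,.2689,.060]),tool(27.8,61.5)); plan(*b,5,.3)
c=read_camera('side'); i=c['img']; cv2.imwrite('pics/s4.png',np.hstack([cv2.resize(i[170:310,300:460],(400,350)),cv2.resize(i[250:450,230:430],(350,350))]))
for r in spotter.masks_of(c,'chip0_center')[:7]:
    Q=cloud(c,r['mask']); print('mask',round(r['p'],2),np.round(r['location']),r['mask'].sum(),np.median(Q,axis=0).round(3) if len(Q) else '')
E
```

```text
q [ 0.446 -0.241  2.213  0.004  0.628 -1.606] w 0.65 F [-1.1 -0.5 -1.4] t 13.12 pos [0.5038 0.2695 0.2409]
y [ 0.464  0.225 -0.857] x [-0.457  0.889 -0.014]
rot 2.7 dist 0.1815
[-0.0009, 0.0323, 0.0166, 0.009, -0.0, -0.004, 0.3],
[-0.001, 0.0324, 0.0163, 0.009, -0.0, -0.004, 0.3],
[-0.0011, 0.0326, 0.016, 0.009, -0.0, -0.004, 0.3],
[-0.0012, 0.0327, 0.0157, 0.009, -0.0, -0.004, 0.3],
[-0.0013, 0.0328, 0.0154, 0.009, -0.0, -0.004, 0.3],
mask 0.45 [368. 239.] 2011 [ 0.545 -0.035  0.115]
```

View pics/s4.png

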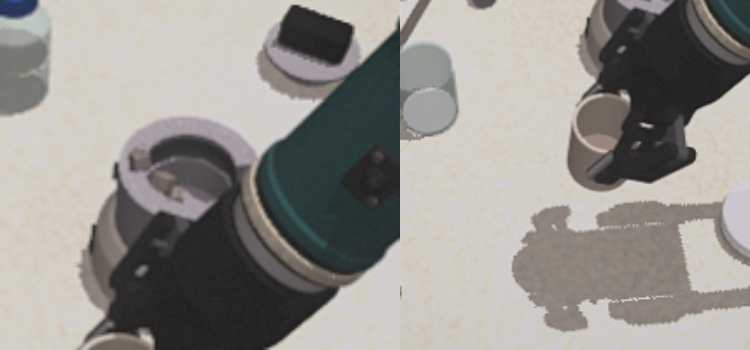

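The cup looks empty (crop right, 600,125), but one chip seems to sit in the notch or on the collar at crop-left (140,158). Cup down first, then I'll deal with that chip.

>>> {"op": "jog_arm", "data": {"increments": [[-0.001, 0.032, 0.017, 0.009, 0, -0.004, 0.3], [-0.001, 0.032, 0.016, 0.009, 0, -0.004, 0.3], [-0.001, 0.033, 0.016, 0.009, 0, -0.004, 0.3], [-0.001, 0.033, 0.016, 0.009, 0, -0.004, 0.3], [-0.001, 0.033, 0.015, 0.009, 0, -0.004, 0.3], [0, 0, 0, 0, 0, 0, 0.3]]}}

```text
time: 13.98
tool_pos: [0.5316, 0.266, 0.0648]
tcp_rot: [-1.211, -1.98, 1.171]
wrist_force: [-0.6, -0.1, -0.4]
width: 0.647
```

```bash
python3 - <<'E'
from h import *
st()
b=(np.array([.5250,.2725,.0415]),tool(27.8,61.5)); plan(*b,3,.3)
c=read_camera('scene'); cv2.imwrite('pics/s5b.png',c['img'])
c=read_camera('side'); i=c['img']; np.savez('side.npz',**{k:v for k,v in c.items() if k!='shot'})
v=c['range_z'][225:248,345:372]; P=cloud(c); m=(abs(P[:,0]-.56)<.03)&(abs(P[:,1]+.01)<.04)&(P[:,2]>.1)&(P[:,2]<.16)
d=P[m]; print(d[d[:,2]>.1335].round(4)[:40])
r=spotter.masks_of(c,'cup_center'); Q=cloud(c,r[0]['mask']); Q=Q[Q[:,2]>.0]; t=Q[Q[:,2]>Q[:,2].max()-.025]; print(Q.min(0),Q.max(0)); 
E
```

```text
q [ 0.402  0.074  2.291  0.132  0.279 -1.757] w 0.647 F [-0.6 -0.1 -0.4] t 13.97 pos [0.5316 0.266  0.0648]
y [ 0.427  0.221 -0.877] x [-0.454  0.891  0.003]
rot 0.8 dist 0.0251
[0.0029, 0.0063, 0.0046, 0.001, -0.005, -0.001, 0.3],
[0.0029, 0.0064, 0.0046, 0.001, -0.005, -0.001, 0.3],
[0.0029, 0.0064, 0.0046, 0.001, -0.005, -0.001, 0.3],
[[ 5.582e-01 -4.270e-02  1.350e-01]
 [ 5.531e-01 -4.000e-02  1.338e-01]
 [ 5.512e-01 -4.070e-02  1.339e-01]
 [ 5.747e-01 -2.880e-02  1.339e-01]
 [ 5.723e-01 -2.120e-02  1.337e-01]
 [ 5.679e-01 -1.260e-02  1.384e-01]
 [ 5.656e-01 -1.150e-02  1.405e-01]
 [ 5.641e-01 -1.360e-02  1.390e-01]
 [ 5.624e-01 -1.470e-02  1.384e-01]
 [ 5.601e-01 -1.370e-02  1.404e-01]
 [ 5.711e-01 -1.000e-02  1.370e-01]
 [ 5.686e-01 -8.100e-03  1.399e-01]
 [ 5.670e-01 -9.600e-03  1.390e-01]
 [ 5.652e-01 -1.050e-02  1.388e-01]
 [ 5.628e-01 -8.600e-03  1.416e-01]
 [ 5.614e-01 -1.140e-02  1.393e-01]
 [ 5.594e-01 -1.110e-02  1.404e-01]
 [ 5.570e-01 -9.500e-03  1.430e-01]
 [ 5.765e-01 -8.200e-03  1.338e-01]
 [ 5.707e-01 -9.100e-03  1.351e-01]
 [ 5.674e-01 -3.900e-03  1.418e-01]
 [ 5.656e-01 -4.700e-03  1.417e-01]
 [ 5.633e-01 -3.200e-03  1.441e-01]
 [ 5.616e-01 -4.400e-03  1.436e-01]
 [ 5.597e-01 -4.700e-03  1.440e-01]
 [ 5.580e-01 -5.900e-03  1.434e-01]
 [ 5.563e-01 -7.200e-03  1.427e-01]
 [ 5.696e-01 -5.600e-03  1.363e-01]
 [ 5.669e-01 -2.400e-03  1.407e-01]
 [ 5.648e-01 -1.900e-03  1.421e-01]
 [ 5.629e-01 -2.300e-03  1.424e-01]
 [ 5.612e-01 -3.300e-03  1.420e-01]
 [ 5.588e-01 -1.800e-03  1.445e-01]
 [ 5.572e-01 -3.300e-03  1.435e-01]
 [ 5.557e-01 -5.500e-03  1.419e-01]
 [ 5.544e-01 -8.400e-03  1.393e-01]
 [ 5.665e-01 -1.700e-03  1.386e-01]
 [ 5.637e-01  1.700e-03  1.433e-01]
 [ 5.625e-01 -1.600e-03  1.403e-01]
 [ 5.603e-01 -4.000e-04  1.424e-01]]
[ 4.39837658e-01 -1.22409800e-01  3.02139097e-05] [0.60931129 0.21262585 0.33974267]
```

A chip lies on the collar beside the notch, near (0.562,-0.005), with its top at 0.144. It has to go in before the cup is released, because of the step order, so I'll nudge it in with the held cup.

```bash
python3 - <<'E'
from h import *
c=dict(np.load('side.npz')); P=cloud(c)
rr=np.hypot(P[:,0]-.5235,P[:,1]+.0165); m=(rr<.06)&(P[:,2]>.1345)&(P[:,2]<.16); d=P[m]; print(len(d),d.mean(0),np.median(d,axis=0),np.percentile(d,[3,97],axis=0).round(4))
a=cv2.imread('pics/s5b.png')
cv2.imwrite('pics/s5.png',np.hstack([cv2.resize(c['img'][190:290,310:430],(420,350)),cv2.resize(a[150:280,220:360],(377,350))]))
Ch=np.array([.5625,-.004]); M=np.array([.5235,-.0165]); u=(M-Ch)/np.linalg.norm(M-Ch); print(u)
G=np.r_[Ch-u*.055,.23]; az=np.degrees(np.arctan2(-u[1],-u[0])); print(az,G)
Q=pose(); a=(Q[0]+[-.0,0,.17],Q[1]); plan(*a,3,.3)
t=tool(az,62); plan(G+.005*t.as_matrix()[:,1],t,7,.3,start=a)
E
```

```text
56 [ 0.55971356 -0.00547234  0.13980204] [ 0.56072114 -0.00380954  0.13982663] [[ 0.5449 -0.0245  0.1349]
 [ 0.57    0.0023  0.144 ]]
[-0.95228229 -0.30521868]
17.771320822908745 [0.61487553 0.01278703 0.23      ]
rot 0.0 dist 0.17
[0.0001, -0.0494, -0.0277, 0.0, 0.0, 0.0, 0.3],
[0.0001, -0.0494, -0.0277, 0.0, 0.0, 0.0, 0.3],
[0.0001, -0.0494, -0.0277, 0.0, 0.0, 0.0, 0.3],
rot 9.4 dist 0.2679
[-0.0377, -0.0012, 0.0063, 0.003, 0.02, 0.011, 0.3],
[-0.0379, -0.0008, 0.0055, 0.003, 0.02, 0.011, 0.3],
[-0.038, -0.0003, 0.0047, 0.003, 0.02, 0.011, 0.3],
[-0.0381, 0.0001, 0.004, 0.003, 0.02, 0.011, 0.3],
[-0.0381, 0.0006, 0.0032, 0.003, 0.02, 0.011, 0.3],
[-0.0382, 0.001, 0.0024, 0.003, 0.02, 0.011, 0.3],
[-0.0382, 0.0015, 0.0017, 0.003, 0.02, 0.011, 0.3],
```

View pics/s5.png

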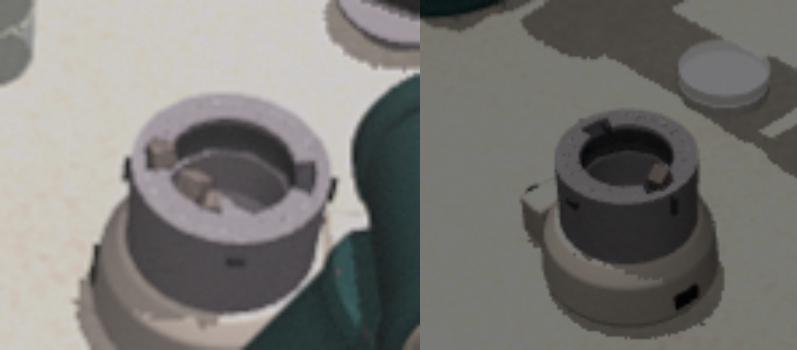

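Both crops show the chip standing in notch_a (left 160,153; right 657,178), and the others inside the chamber.

>>> {"op": "jog_arm", "data": {"increments": [[0, -0.045, -0.025, 0, 0, 0, 0.3], [0, -0.05, -0.028, 0, 0, 0, 0.3], [0, -0.05, -0.028, 0, 0, 0, 0.3], [-0.038, -0.001, 0.006, 0.003, 0.02, 0.011, 0.3], [-0.038, -0.001, 0.006, 0.003, 0.02, 0.011, 0.3], [-0.038, 0, 0.005, 0.003, 0.02, 0.011, 0.3], [-0.038, 0, 0.004, 0.003, 0.02, 0.011, 0.3], [-0.038, 0, 0.003, 0.003, 0.02, 0.011, 0.3], [-0.038, 0.001, 0.002, 0.003, 0.02, 0.011, 0.3], [-0.038, 0.001, 0.002, 0.003, 0.02, 0.011, 0.3]]}}

```text
time: 15.38
tool_pos: [0.6262, 0.0083, 0.264]
tcp_rot: [-1.371, -1.873, 1.074]
wrist_force: [0.3, -0.2, -1.2]
width: 0.647
```

```bash
python3 - <<'E'
from h import *
st()
t=tool(17.8,62); T=np.array([.616,.013,.182])+.005*t.as_matrix()[:,1]; plan(T,t,3,.3)
for n in('scene','side'):
    c=read_camera(n); r=spotter.masks_of(c,'cup_center')
    if r:
        Q=cloud(c,r[0]['mask']); p0=pose()[0]; Q=Q[np.hypot(*(Q[:,:2]-p0[:2]).T)<.06]; print(n,r[0]['p'],len(Q),np.percentile(Q,[2,98],axis=0).round(4))
E
```

```text
q [-0.143 -0.121  2.068  0.333  0.729 -2.226] w 0.647 F [ 0.3 -0.2 -1.2] t 15.38 pos [0.6262 0.0083 0.264 ]
y [ 0.489  0.15  -0.86 ] x [-0.307  0.952 -0.009]
rot 2.8 dist 0.087
[0.0028, 0.0237, 0.0164, 0.016, 0.002, -0.002, 0.3],
[0.0027, 0.024, 0.016, 0.016, 0.002, -0.002, 0.3],
[0.0026, 0.0243, 0.0156, 0.016, 0.002, -0.002, 0.3],
scene 0.62 1137 [[ 0.592  -0.0213  0.2268]
 [ 0.6479  0.0312  0.2899]]
side 0.62 698 [[ 0.5963 -0.0206  0.2263]
 [ 0.6462  0.033   0.2909]]
```

>>> {"op": "jog_arm", "data": {"increments": [[0.003, 0.024, 0.016, 0.016, 0, 0, 0.3], [0.003, 0.024, 0.016, 0.016, 0, 0, 0.3], [0.003, 0.024, 0.016, 0.016, 0, 0, 0.3], [0, 0, 0, 0, 0, 0, 0.3]]}}

```text
time: 16.08
tool_pos: [0.6173, 0.0197, 0.1806]
tcp_rot: [-1.343, -1.843, 1.112]
wrist_force: [-0.5, 0.2, -1.3]
width: 0.654
```

```bash
python3 - <<'E'
from h import *
st(); P,Q=pose(); t=tool(17.8,62); T=np.array([.616,.013,.182])+.005*t.as_matrix()[:,1]
print('err',P-T)
u=np.array([-.952,-.305,0]); T2=T+u*.055; plan(T2,t,5,.3)
c=read_camera('scene'); cv2.imwrite('pics/s6.png',cv2.resize(c['img'][130:270,230:390],(640,560)))
E
```

```text
q [-0.111 -0.04   2.143  0.336  0.607 -2.236] w 0.654 F [-0.5  0.2 -1.3] t 16.07 pos [0.6173 0.0197 0.1806]
y [ 0.452  0.139 -0.881] x [-0.312  0.95  -0.01 ]
err [-0.00088923  0.00599534  0.00297225]
rot 0.7 dist 0.0564
[-0.0011, -0.0048, 0.0102, 0.001, 0.002, -0.001, 0.3],
[-0.0011, -0.0048, 0.0102, 0.001, 0.002, -0.001, 0.3],
[-0.0011, -0.0047, 0.0102, 0.001, 0.002, -0.001, 0.3],
[-0.0012, -0.0047, 0.0102, 0.001, 0.002, -0.001, 0.3],
[-0.0012, -0.0047, 0.0102, 0.001, 0.002, -0.001, 0.3],
```

View pics/s6.png

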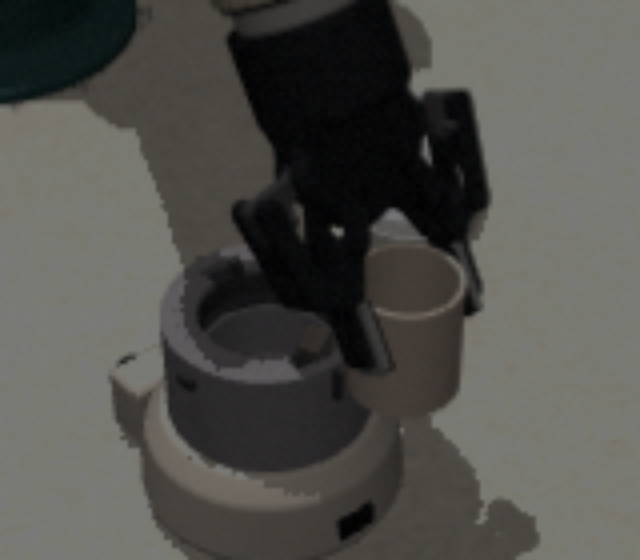

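The cup is just outside the collar next to the chip at (318,335), and it is empty. I'll push inward.

>>> {"op": "jog_arm", "data": {"increments": [[-0.006, 0.002, 0.003, 0, 0, 0, 0.3], [0, -0.004, 0.009, 0, 0, 0, 0.3], [0, -0.004, 0.009, 0, 0, 0, 0.3], [0, -0.005, 0.01, 0, 0, 0, 0.3], [0, -0.005, 0.01, 0, 0, 0, 0.3], [0, -0.005, 0.01, 0, 0, 0, 0.3], [0, -0.005, 0.01, 0, 0, 0, 0.3], [0, 0, 0, 0, 0, 0, 0.3]]}}

```text
time: 17.12
tool_pos: [0.556, -0.0091, 0.182]
tcp_rot: [-1.355, -1.852, 1.106]
wrist_force: [-0.2, -0.2, -1.7]
width: 0.649
```

```bash
python3 - <<'E'
from h import *
st(); P,Q=pose(); plan(P+[.035,.011,0.0],Q,3,.3);
u,v=P+[.035,.011,0],Q
b=(np.array([.526,.273,.23]),tool(27.8,61.5)); plan(*b,7,.3,start=(P+[.035,.011,0.07],Q))
for n in('scene','side'):
    c=read_camera(n); Pc=cloud(c); rr=np.hypot(Pc[:,0]-.5235,Pc[:,1]+.0165); m=(rr<.058)&(Pc[:,2]>.1335)&(Pc[:,2]<.146); print(n,m.sum(),Pc[m].mean(0))
E
```

```text
q [-0.198 -0.17   2.26   0.392  0.633 -2.358] w 0.649 F [-0.2 -0.2 -1.7] t 17.12 pos [ 0.556  -0.0091  0.182 ]
y [ 0.464  0.138 -0.875] x [-0.311  0.95  -0.016]
rot 0.0 dist 0.0367
[-0.0001, 0.0059, -0.0107, 0.0, 0.0, 0.0, 0.3],
[-0.0001, 0.0059, -0.0107, 0.0, 0.0, 0.0, 0.3],
[-0.0001, 0.0059, -0.0107, 0.0, 0.0, 0.0, 0.3],
rot 9.7 dist 0.2796
[0.0397, 0.0038, -0.0016, 0.001, -0.02, -0.014, 0.3],
[0.0396, 0.0043, -0.0024, 0.001, -0.02, -0.014, 0.3],
[0.0395, 0.0048, -0.0032, 0.001, -0.02, -0.014, 0.3],
[0.0394, 0.0054, -0.004, 0.001, -0.02, -0.014, 0.3],
[0.0392, 0.0059, -0.0048, 0.001, -0.02, -0.014, 0.3],
[0.039, 0.0064, -0.0056, 0.001, -0.02, -0.014, 0.3],
[0.0388, 0.0069, -0.0064, 0.001, -0.02, -0.014, 0.3],
scene 34 [ 0.56529219 -0.02215056  0.1436674 ]
side 40 [0.54209466 0.00869162 0.14243619]
```

>>> {"op": "jog_arm", "data": {"increments": [[0, -0.035, -0.018, 0, 0, 0, 0.3], [0.02, -0.035, -0.018, 0, 0, 0, 0.3], [0.04, 0, 0, 0, 0, 0, 0.3], [0.04, 0, 0, 0, 0, 0, 0.3], [0.04, 0, 0, 0, 0, 0, 0.3], [0, 0, 0, 0, 0, 0, 0.3]]}}

```text
time: 17.98
tool_pos: [0.5127, 0.1288, 0.2639]
tcp_rot: [-1.358, -1.854, 1.1]
wrist_force: [-0.2, -0.6, -2.7]
width: 0.647
```

```bash
python3 - <<'E'
from h import *
st()
cs=[read_camera(n) for n in('scene','side')]
for c in cs:
    Pc=cloud(c); rr=np.hypot(Pc[:,0]-.5235,Pc[:,1]+.0165); m=(rr<.058)&(Pc[:,2]>.134)&(Pc[:,2]<.15); print(m.sum(),Pc[m].mean(0) if m.any() else '')
cv2.imwrite('pics/s7.png',np.hstack([cv2.resize(cs[1]['img'][190:290,310:430],(420,350)),cv2.resize(cs[0]['img'][150:280,220:360],(377,350))]))
b=(np.array([.526,.273,.075]),tool(27.8,61.5)); plan(*b,7,.3)
E
```

```text
q [ 0.159 -0.343  2.233  0.094  0.748 -1.782] w 0.647 F [-0.2 -0.6 -2.7] t 17.98 pos [0.5127 0.1288 0.2639]
y [ 0.468  0.139 -0.873] x [-0.309  0.951 -0.014]
1 [0.48858347 0.00975686 0.13484413]
2 [ 0.57139352 -0.01488741  0.13484325]
rot 10.0 dist 0.2392
[0.0197, 0.0273, 0.006, 0.002, -0.021, -0.014, 0.3],
[0.0195, 0.0275, 0.0055, 0.002, -0.021, -0.014, 0.3],
[0.0192, 0.0278, 0.0051, 0.002, -0.021, -0.014, 0.3],
[0.0189, 0.0281, 0.0046, 0.002, -0.021, -0.014, 0.3],
[0.0186, 0.0284, 0.0042, 0.002, -0.021, -0.014, 0.3],
[0.0183, 0.0286, 0.0038, 0.002, -0.021, -0.014, 0.3],
[0.018, 0.0289, 0.0034, 0.002, -0.021, -0.014, 0.3],
```

View pics/s7.png

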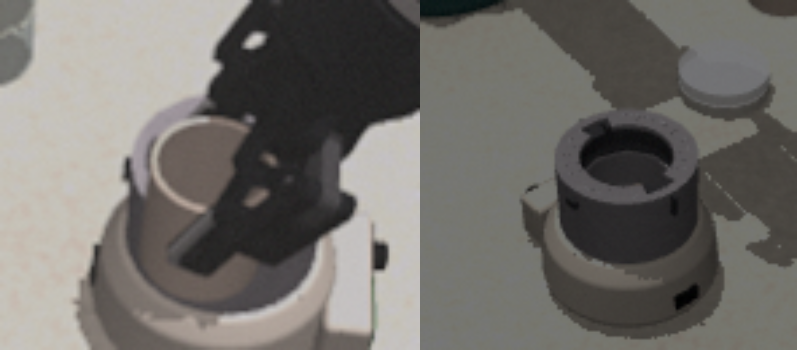

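The collar and both notches are clear (right crop), the held cup is empty (left, 205,165), and no chips are on the bench nearby. Now the cup goes down.

>>> {"op": "jog_arm", "data": {"increments": [[0.02, 0.027, 0.006, 0, -0.021, -0.014, 0.3], [0.02, 0.027, 0.006, 0, -0.021, -0.014, 0.3], [0.019, 0.028, 0.005, 0.002, -0.021, -0.014, 0.3], [0.019, 0.028, 0.005, 0.002, -0.021, -0.014, 0.3], [0.019, 0.028, 0.004, 0.002, -0.021, -0.014, 0.3], [0.018, 0.028, 0.004, 0.002, -0.021, -0.014, 0.3], [0.018, 0.028, 0.003, 0.002, -0.021, -0.014, 0.3], [0, 0, 0, 0, 0, 0, 0.3]]}}

```text
time: 19.08
tool_pos: [0.5358, 0.2668, 0.0737]
tcp_rot: [-1.214, -1.985, 1.178]
wrist_force: [0.0, -0.2, -1.7]
width: 0.651
```

```bash
python3 - <<'E'
from h import *
st(); b=(np.array([.526,.273,.0415]),tool(27.8,61.5)); plan(*b,4,.3)
c=read_camera('scene'); P=cloud(c)
for t in('chip0_center','cup_center'):
  for r in spotter.masks_of(c,t)[:7]:
    Q=cloud(c,r['mask']); print(t,round(r['p'],2),np.round(r['location']),r['mask'].sum(),np.median(Q,axis=0).round(3) if len(Q) else '')
    if t[1]=='u':
        Q=Q[np.hypot(*(Q[:,:2]-pose()[0][:2]).T)<.05]; print(np.percentile(Q,[2,98],axis=0).round(4))
        for a,b2 in((.0,.5),(.5,1)):
            lo,hi=np.percentile(Q[:,2],[2,98]); s=Q[(Q[:,2]>lo+(hi-lo)*a)&(Q[:,2]<lo+(hi-lo)*b2)]; print(circ(s),s[:,2].mean())
E
```

```text
q [ 0.403  0.065  2.28   0.107  0.298 -1.739] w 0.651 F [ 0.  -0.2 -1.7] t 19.07 pos [0.5358 0.2668 0.0737]
y [ 0.43   0.217 -0.877] x [-0.458  0.889 -0.004]
rot 0.6 dist 0.0342
[0.0025, 0.0063, 0.0051, 0.001, -0.002, -0.002, 0.3],
[0.0025, 0.0064, 0.0051, 0.001, -0.002, -0.002, 0.3],
[0.0025, 0.0064, 0.0051, 0.001, -0.002, -0.002, 0.3],
[0.0025, 0.0064, 0.0051, 0.001, -0.002, -0.002, 0.3],
cup_center 0.9 [408. 198.] 534 [0.548 0.265 0.072]
[[0.5049 0.2362 0.0359]
 [0.5581 0.2904 0.0993]]
(array([0.5297996 , 0.26319763]), np.float64(0.026781669244715586)) 0.05105713402078097
(array([0.52970438, 0.26324864]), np.float64(0.026807934820312608)) 0.08473868039162039
```

>>> {"op": "jog_arm", "data": {"increments": [[0, 0.0085, 0.0045, 0, 0, 0, 0.3], [0, 0.0085, 0.0045, 0, 0, 0, 0.3], [0, 0.008, 0.004, 0, 0, 0, 0.3], [0, 0.001, 0.001, 0, 0, 0, 0.3], [0, 0, 0, 0, 0, 0, 0.3]]}}

```text
time: 19.85
tool_pos: [0.5401, 0.2661, 0.0492]
tcp_rot: [-1.223, -1.992, 1.168]
wrist_force: [0.0, 0.7, -0.4]
width: 0.649
```

```bash
python3 - <<'E'
from h import *
st()
E
```

```text
q [ 0.399  0.114  2.291  0.141  0.225 -1.775] w 0.649 F [ 0.   0.7 -0.4] t 19.85 pos [0.5401 0.2661 0.0492]
y [ 0.44   0.219 -0.871] x [-0.455  0.89  -0.005]
```

>>> {"op": "jog_arm", "data": {"increments": [[0, 0.0035, 0.002, 0.01, 0, 0, 0.3], [0, 0.0025, 0.0015, 0, 0, 0, 0.3], [0, 0.0015, 0.001, 0, 0, 0, 0.3], [0, 0.0015, 0.001, 0, 0, 0, 0.3], [0, 0, 0, 0, 0, 0, 0.3]]}}

```text
time: 20.48
tool_pos: [0.542, 0.2671, 0.0417]
tcp_rot: [-1.221, -1.988, 1.172]
wrist_force: [-0.1, -0.2, -0.5]
width: 0.648
```

```bash
python3 - <<'E'
from h import *
st()
E
```

```text
q [ 0.4    0.134  2.287  0.144  0.216 -1.778] w 0.648 F [-0.1 -0.2 -0.5] t 20.48 pos [0.542  0.2671 0.0417]
y [ 0.436  0.217 -0.873] x [-0.455  0.89  -0.006]
```

>>> {"op": "jog_arm", "data": {"increments": [[0, 0.001, 0.0008, 0, 0, 0, 0.3], [0, 0.0004, 0.0003, 0, 0, 0, 0.3], [0, 0, 0, 0, 0, 0, 1], [0, 0, 0, 0, 0, 0, 1], [0, 0, 0, 0, 0, 0, 1], [0, 0, 0, 0, 0, 0, 1], [0, -0.02, 0, 0, 0, 0, 1], [0, -0.04, 0, 0, 0, 0, 1], [0, -0.05, 0, 0, 0, 0, 1], [0, -0.05, 0, 0, 0, 0, 1]]}}

```text
time: 21.72
tool_pos: [0.4695, 0.231, 0.1787]
tcp_rot: [-1.217, -1.982, 1.178]
wrist_force: [0.3, 1.2, 0.1]
width: 1.002
```

```bash
python3 - <<'E'
from h import *
st()
c=read_camera('scene'); r=spotter.masks_of(c,'cup_center'); Q=cloud(c,r[0]['mask']); print(r[0]['p'],np.percentile(Q,[2,98],axis=0).round(4))
# lid: 2 estimates of mill yaw/lid yaw from networks
L=(np.array([.468,-.305,.25]),None)
for n in('scene','side'):
    c=read_camera(n)
    for t,z in(('mill_mouth',.13),('notch_a',.13),('lid_grip',.042)):
        for r in spotter.spot_point(c,t)[:2]: print(n,t,round(r['p'],2),np.round(at_z(c,r['location'],z)[0],4))
    P=cloud(c)
    m=(np.hypot(P[:,0]-.468,P[:,1]+.305)<.055)&(P[:,2]>.05)&(P[:,2]<.066); print(n,cv2.minAreaRect((P[m,:2]*1000).astype(np.float32)))
    # notch points: in lip annulus r 37..46, below collar by >3mm ; collar complete elsewhere
    v=P[:,:2]-[.5235,-.0165]; r_=np.hypot(*v.T); a=np.degrees(np.arctan2(v[:,1],v[:,0])); m=(r_>.038)&(r_<.046)&(P[:,2]<.1268)&(P[:,2]>.118)
    print(np.sort(a[m]).round(0))
    np.savez(n+'.npz',**{k:v for k,v in c.items() if k!='shot'})
E
```

```text
q [ 0.386 -0.263  2.338  0.069  0.568 -1.707] w 1.002 F [0.3 1.2 0.1] t 21.73 pos [0.4695 0.231  0.1787]
y [ 0.43   0.215 -0.877] x [-0.455  0.89  -0.005]
0.57 [[0.5102 0.2358 0.0038]
 [0.5644 0.2904 0.0666]]
scene mill_mouth 0.68 [ 0.5274 -0.0206  0.13  ]
scene notch_a 0.77 [ 0.5647 -0.0056  0.13  ]
scene notch_a 0.28 [ 0.5157 -0.0234  0.13  ]
scene lid_grip 0.83 [ 0.4685 -0.3055  0.042 ]
scene ((466.8396911621094, -306.47320556640625), (33.09251022338867, 67.58907318115234), 81.3187255859375)
[-180. -179. -179. -177. -177. -176. -176. -174. -174. -173. -172. -171.
 -170. -170. -168. -168. -168. -166. -166. -165. -165. -163. -161. -159.
 -159. -158. -157. -157. -156. -152. -151. -146. -144. -139. -138. -137.
 -135. -128. -124.    7.   10.   13.   18.   21.   23.   24.   25.  108.
  108.  108.  117.  117.  121.  122.  126.  128.  130.  135.  136.  139.
  139.  139.  142.  142.  142.  143.  145.  145.  145.  149.  149.  149.
  152.  152.  155.  158.  158.  158.  161.  161.  161.  164.  167.  167.
  168.  170.  171.  171.  174.  175.  177.  178.  179.]
side mill_mouth 0.73 [ 0.5189 -0.0139  0.13  ]
side notch_a 0.8 [ 0.562 -0.003  0.13 ]
side lid_grip 0.71 [ 0.4729 -0.3199  0.042 ]
side lid_grip 0.61 [ 0.709 -0.132  0.042]
side ((469.0710144042969, -303.4851379394531), (37.38609313964844, 65.8342514038086), 79.18494415283203)
[-173. -171. -171. -169. -169. -167. -167. -167. -166. -164. -163. -160.
 -160. -160. -158. -158. -157. -156. -156. -154. -154.  -89.  -85.  -70.
  -67.  -51.  -44.  -21.    0.    1.    3.    4.    6.    8.    9.   10.
   11.   11.   14.   14.   17.   18.   18.   19.   68.]
```

The cup stands released and upright (top at 0.0666). Next I look at the mill from above with the tool pointing down, on the way to the lid.

```bash
python3 - <<'E'
from h import *
P,Q=pose(); c=read_camera('wrist'); T=np.array(c['world_from_camera']); M=np.eye(4); M[:3,:3]=Q.as_matrix(); M[:3,3]=P
C=np.linalg.inv(M)@T; print('cam in tool',C.round(3)); 
t=tool(16,90); # put camera axis over mill
tgt=np.array([.5235,-.0165,.13]); D=t.apply(C[:3,2]); o=t.apply(C[:3,3]); z=.30
s=(.13-(z+o[2]))/D[2]; Pt=np.r_[(tgt-o-D*s)[:2],z]; print(Pt,s)
plan(Pt,t,8,1)
E
```

```text
cam in tool [[ 1.     0.     0.    -0.   ]
 [-0.    -0.28   0.96  -0.128]
 [ 0.    -0.96  -0.28   0.071]
 [ 0.     0.     0.     1.   ]]
[ 0.50825797 -0.02088666  0.3       ] 0.31087231791729214
rot 30.6 dist 0.2835
[-0.0303, -0.0183, 0.0015, 0.062, 0.024, 0.005, 1],
[-0.0305, -0.018, 0.0019, 0.062, 0.024, 0.005, 1],
[-0.0306, -0.0177, 0.0023, 0.062, 0.024, 0.005, 1],
[-0.0308, -0.0174, 0.0027, 0.062, 0.024, 0.005, 1],
[-0.0309, -0.017, 0.003, 0.062, 0.024, 0.005, 1],
[-0.0311, -0.0167, 0.0033, 0.062, 0.024, 0.005, 1],
[-0.0313, -0.0163, 0.0036, 0.062, 0.024, 0.005, 1],
[-0.0314, -0.0159, 0.0039, 0.062, 0.024, 0.005, 1],
```

>>> {"op": "jog_arm", "data": {"increments": [[-0.02, -0.03, 0, 0.062, 0.024, 0.005, 1], [-0.03, -0.02, 0.002, 0.062, 0.024, 0.005, 1], [-0.031, -0.018, 0.002, 0.062, 0.024, 0.005, 1], [-0.031, -0.017, 0.003, 0.062, 0.024, 0.005, 1], [-0.031, -0.017, 0.003, 0.062, 0.024, 0.005, 1], [-0.031, -0.017, 0.003, 0.062, 0.024, 0.005, 1], [-0.031, -0.016, 0.004, 0.062, 0.024, 0.005, 1], [-0.031, -0.016, 0.004, 0.062, 0.024, 0.005, 1], [0, 0, 0, 0, 0, 0, 1], [0, 0, 0, 0, 0, 0, 1]]}}

```text
time: 23.52
tool_pos: [0.4997, -0.0208, 0.306]
tcp_rot: [-1.042, -1.384, 1.421]
wrist_force: [0.3, 0.7, 0.7]
width: 1.001
```

```bash
python3 - <<'E'
from h import *
st()
c=read_camera('wrist'); cv2.imwrite('pics/w3.png',c['img']); np.savez('wrist.npz',**{k:v for k,v in c.items() if k!='shot'})
for t in('mill_mouth','notch_a'):
    for r in spotter.spot_point(c,t)[:3]: print(t,round(r['p'],2),np.round(r['location']),np.round(at_z(c,r['location'],.13)[0],4))
P=cloud(c); v=P[:,:2]-[.5235,-.0165]; r=np.hypot(*v.T)
m=(abs(P[:,2]-.130)<.003)&(r<.062)&(r>.03); Q=P[m]; print('collar z',np.median(Q[:,2]),len(Q),Q[:,:2].min(0),Q[:,:2].max(0),(Q[:,:2].min(0)+Q[:,:2].max(0))/2)
(cx,cy),rad=cv2.minEnclosingCircle((Q[:,:2]*1000).astype(np.float32)); print('enc',cx,cy,rad)
ctr=np.array([cx,cy])/1000
for _ in range(2):
    w=P[:,:2]-ctr; r=np.hypot(*w.T); a=np.degrees(np.arctan2(w[:,1],w[:,0]))
    top=abs(P[:,2]-.130)<.003
    ib=[];ob=[]
    for k in range(-180,180,5):
        s=top&(abs((a-k+180)%360-180)<2.5)&(r<.062)&(r>.03)
        if s.sum()>5: ib.append([k,np.percentile(r[s],1),np.percentile(r[s],99)])
ib=np.array(ib); print(np.c_[ib[:,0],(ib[:,1:]*1000).round(1)].tolist())
n=(r>.039)&(r<.0445)&(P[:,2]<.127)&(P[:,2]>.10); h=np.histogram(a[n],np.arange(-180,181,3)); print([(int(b),int(x)) for x,b in zip(*h) if x>3])
E
```

```text
q [-0.088 -0.084  1.87  -0.005  1.386 -1.932] w 1.001 F [0.3 0.7 0.7] t 23.52 pos [ 0.4997 -0.0208  0.306 ]
y [-0.031 -0.003 -1.   ] x [-0.271  0.963  0.006]
mill_mouth 0.57 [310. 251.] [ 0.5264 -0.0195  0.13  ]
notch_a 0.82 [311. 295.] [ 0.563  -0.0086  0.13  ]
collar z 0.1297435538926541 7716 [ 0.46467244 -0.0717959 ] [0.58126848 0.03930033] [ 0.52297046 -0.01624778]
enc 522.8463745117188 -15.731321334838867 59.767433166503906
[[-180.0, 37.3, 55.8], [-175.0, 38.3, 56.0], [-170.0, 44.7, 56.0], [-165.0, 48.2, 59.8], [-160.0, 48.3, 56.2], [-155.0, 37.5, 56.2], [-150.0, 37.1, 56.3], [-145.0, 37.3, 56.3], [-140.0, 37.5, 56.5], [-135.0, 37.6, 56.5], [-130.0, 37.4, 56.6], [-125.0, 37.6, 56.6], [-120.0, 37.4, 56.3], [-115.0, 37.6, 56.5], [-110.0, 37.5, 55.9], [-105.0, 37.8, 56.1], [-100.0, 37.7, 56.0], [-95.0, 37.8, 56.1], [-90.0, 37.8, 56.0], [-85.0, 37.7, 55.8], [-80.0, 37.6, 56.2], [-75.0, 37.9, 56.1], [-70.0, 37.5, 55.9], [-65.0, 37.6, 56.1], [-60.0, 37.4, 56.0], [-55.0, 37.4, 56.0], [-50.0, 37.5, 56.2], [-45.0, 37.2, 55.7], [-40.0, 37.2, 55.9], [-35.0, 37.2, 56.2], [-30.0, 37.1, 56.0]
[... 351 characters left out ...]
35.5, 55.3], [65.0, 35.4, 55.0], [70.0, 35.7, 55.2], [75.0, 35.6, 54.7], [80.0, 35.5, 54.7], [85.0, 35.6, 55.0], [90.0, 35.5, 54.5], [95.0, 35.5, 54.9], [100.0, 35.6, 55.0], [105.0, 35.9, 54.7], [110.0, 35.9, 54.7], [115.0, 35.6, 54.9], [120.0, 35.9, 54.8], [125.0, 35.8, 54.9], [130.0, 36.1, 54.9], [135.0, 36.4, 54.9], [140.0, 36.2, 55.1], [145.0, 36.1, 55.0], [150.0, 36.4, 54.9], [155.0, 36.1, 55.0], [160.0, 36.5, 55.4], [165.0, 36.6, 55.4], [170.0, 36.5, 55.6], [175.0, 36.9, 55.7]]
[(-180, 4), (-177, 18), (-174, 19), (-171, 15), (-168, 20), (-165, 20), (-162, 17), (-159, 18), (-156, 15), (-15, 4), (-9, 4), (-6, 4), (0, 13), (3, 19), (6, 20), (9, 13), (12, 19), (15, 15), (18, 20), (21, 13)]
```

View pics/w3.png

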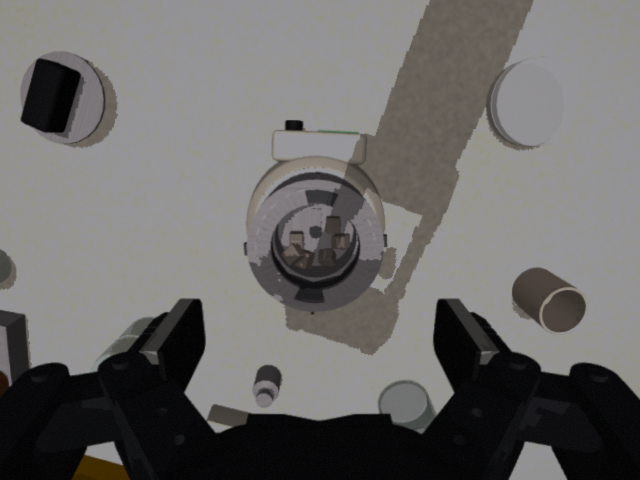

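The wrist view shows all six chips in the chamber around (315,240), the notches at (320,196) and (310,295), the lid at (55,95) and the cup standing at (550,300). Depth puts the notch axis at about 13°. Lid next.

```bash
python3 - <<'E'
from h import *
c=dict(np.load('wrist.npz')); P=cloud(c)
m=(np.hypot(P[:,0]-.468,P[:,1]+.305)<.055)
g=P[m&(P[:,2]>.053)&(P[:,2]<.064)]; print(len(g),cv2.minAreaRect((g[:,:2]*1000).astype(np.float32)),np.median(g[:,2]))
g=P[m&(P[:,2]>.022)&(P[:,2]<.03)]; print('rim',cv2.minEnclosingCircle((g[:,:2]*1000).astype(np.float32)),np.median(g[:,2]))
# notch axis from points below collar in each notch
ctr=np.array([.523,-.0165]); w=P[:,:2]-ctr; r=np.hypot(*w.T); n=(r>.038)&(r<.046)&(P[:,2]<.1275)&(P[:,2]>.10)
for s in(1,-1):
    q=w[n]; a=np.degrees(np.arctan2(s*q[:,1],s*q[:,0])); a=a[abs(a-13)<17]; print('notch',np.percentile(a,[1,5,50,95,99]).round(1),((np.percentile(a,3)+np.percentile(a,97))/2).round(1))
a=(np.array([.45,-.30,.21]),tool(-9,90)); plan(*a,8,1)
E
```

```text
2153 ((468.3154602050781, -304.8209228515625), (32.930511474609375, 66.78844451904297), 80.66352081298828) 0.05730612838978644
rim ((467.78338623046875, -304.9787902832031), 47.87905502319336) 0.02561550357205969
notch [-2.1  1.7 13.3 23.9 27.9] 12.9
notch [ 1.5  2.4 13.3 24.3 25.2] 13.4
rot 24.8 dist 0.2998
[-0.032, 0.0123, 0.0151, -0.004, 0.054, -0.0, 1],
[-0.0328, 0.0123, 0.0134, -0.004, 0.054, -0.0, 1],
[-0.0335, 0.0122, 0.0116, -0.004, 0.054, -0.0, 1],
[-0.034, 0.0122, 0.0098, -0.004, 0.054, -0.0, 1],
[-0.0345, 0.0121, 0.008, -0.004, 0.054, -0.0, 1],
[-0.0349, 0.0121, 0.0062, -0.004, 0.054, -0.0, 1],
[-0.0352, 0.0121, 0.0043, -0.004, 0.054, -0.0, 1],
[-0.0354, 0.0121, 0.0025, -0.004, 0.054, -0.0, 1],
```

>>> {"op": "jog_arm", "data": {"increments": [[-0.032, 0.012, 0.015, 0, 0.054, 0, 1], [-0.033, 0.012, 0.013, 0, 0.054, 0, 1], [-0.034, 0.012, 0.012, 0, 0.054, 0, 1], [-0.034, 0.012, 0.01, 0, 0.054, 0, 1], [-0.034, 0.012, 0.008, 0, 0.054, 0, 1], [-0.035, 0.012, 0.006, 0, 0.054, 0, 1], [-0.035, 0.012, 0.004, 0, 0.054, 0, 1], [-0.035, 0.012, 0.003, 0, 0.054, 0, 1], [0, 0, 0, 0, 0, 0, 1]]}}

```text
time: 24.8
tool_pos: [0.4453, -0.298, 0.2071]
tcp_rot: [-1.26, -1.072, 1.107]
wrist_force: [-0.1, 0.1, -0.2]
width: 1.001
```

```bash
python3 - <<'E'
from h import *
st()
read_camera('side'); c=read_camera('wrist'); P=cloud(c)
m=(np.hypot(P[:,0]-.468,P[:,1]+.305)<.055)
g=P[m&(P[:,2]>.053)&(P[:,2]<.064)]; r=cv2.minAreaRect((g[:,:2]*1000).astype(np.float32)); print(len(g),r,np.median(g[:,2]))
g=P[m&(P[:,2]>.02)&(P[:,2]<.031)]; print('rim',cv2.minEnclosingCircle((g[:,:2]*1000).astype(np.float32)),np.median(g[:,2]))
G=np.array([.468,-.305,.042]); t=tool(-9.3,90)
plan(G+[0,0,.07-.005],t,4,1)
E
```

```text
q [-0.626  0.044  1.928 -0.017  1.192 -2.033] w 1.001 F [-0.1  0.1 -0.2] t 24.8 pos [ 0.4453 -0.298   0.2071]
y [-0.028  0.    -1.   ] x [ 0.156  0.988 -0.004]
3452 ((467.28717041015625, -306.08648681640625), (31.379648208618164, 65.28401184082031), 81.61246490478516) 0.057564601765090845
rim ((468.1009521484375, -305.9173889160156), 47.11408996582031) 0.02577283945084652
rot 1.6 dist 0.1038
[-0.0011, 0.0252, -0.0063, -0.007, 0.002, -0.001, 1],
[-0.0011, 0.0252, -0.0062, -0.007, 0.002, -0.001, 1],
[-0.0011, 0.0252, -0.006, -0.007, 0.002, -0.001, 1],
[-0.0011, 0.0253, -0.0058, -0.007, 0.002, -0.001, 1],
```

```bash
python3 - <<'E'
from h import *
plan(np.array([.4677,-.3055,.047]),tool(-8.7,90),5,1)
E
```

```text
rot 1.5 dist 0.1629
[-0.0009, 0.0321, -0.0053, -0.005, -0.001, -0.001, 1],
[-0.001, 0.0321, -0.0052, -0.005, -0.001, -0.001, 1],
[-0.001, 0.0322, -0.005, -0.005, -0.001, -0.001, 1],
[-0.001, 0.0322, -0.0048, -0.005, -0.001, -0.001, 1],
[-0.0011, 0.0322, -0.0047, -0.005, -0.001, -0.001, 1],
```

>>> {"op": "jog_arm", "data": {"increments": [[-0.001, 0.02, -0.01, -0.01, 0, 0, 1], [-0.001, 0.03, -0.005, -0.01, 0, 0, 1], [-0.001, 0.03, -0.005, -0.005, 0, 0, 1], [-0.001, 0.032, -0.005, 0, 0, 0, 1], [-0.001, 0.02, -0.002, 0, 0, 0, 1], [0, 0, 0, 0, 0, 0, 1]]}}

```text
time: 25.65
tool_pos: [0.4775, -0.2989, 0.0778]
tcp_rot: [-1.283, -1.107, 1.104]
wrist_force: [0.2, 0.4, 0.4]
width: 0.999
```

```bash
python3 - <<'E'
from h import *
st(); plan(np.array([.4677,-.3055,.046]),tool(-8.7,90),2,1)
E
```

```text
q [-6.030e-01  2.110e-01  2.003e+00 -1.000e-03  9.170e-01 -2.031e+00] w 0.999 F [0.2 0.4 0.4] t 25.65 pos [ 0.4775 -0.2989  0.0778]
y [ 0.008 -0.006 -1.   ] x [ 0.142  0.99  -0.005]
rot 0.8 dist 0.034
[-0.0039, 0.0159, 0.0045, 0.004, 0.005, -0.003, 1],
[-0.0039, 0.0159, 0.0044, 0.004, 0.005, -0.003, 1],
```

>>> {"op": "jog_arm", "data": {"increments": [[-0.005, 0.008, 0.006, 0, 0.005, 0, 1], [-0.003, 0.012, 0.003, 0.005, 0.004, -0.004, 1], [0, 0.012, 0, 0, 0, 0, 1], [0, 0, 0, 0, 0, 0, 1]]}}

```text
time: 26.15
tool_pos: [0.4689, -0.306, 0.0471]
tcp_rot: [-1.285, -1.102, 1.097]
wrist_force: [0.1, 0.4, -0.6]
width: 1.005
```

```bash
python3 - <<'E'
from h import *
st(); plan(np.array([.4677,-.3055,.046]),tool(-8.7,90),1,1)
E
```

```text
q [-6.230e-01  2.480e-01  2.026e+00  1.000e-03  8.590e-01 -2.045e+00] w 1.005 F [ 0.1  0.4 -0.6] t 26.15 pos [ 0.4689 -0.306   0.0471]
y [ 0.007 -0.004 -1.   ] x [ 0.15   0.989 -0.003]
rot 0.5 dist 0.0017
[0.0004, 0.001, 0.0013, 0.008, 0.002, -0.003, 1],
```

>>> {"op": "jog_arm", "data": {"increments": [[0, 0, 0.001, 0.006, 0, 0, 1], [0, 0, 0, 0, 0, 0, 0.1], [0, 0, 0, 0, 0, 0, 0.1], [0, 0, 0, 0, 0, 0, 0.1], [0, 0, 0, 0, 0, 0, 0.1], [0, 0, 0, 0, 0, 0, 0.1], [0, 0, 0, 0, 0, 0, 0.1], [0, 0, 0, 0, 0, 0, 0.1]], "force": 90}}

```text
time: 27.15
tool_pos: [0.469, -0.3066, 0.0483]
tcp_rot: [-1.282, -1.098, 1.099]
wrist_force: [0.2, 0.0, 0.7]
width: 0.357
```

```bash
python3 - <<'E'
from h import *
st()
P,Q=pose(); a=(P+[0,0,.17],Q); plan(*a,4,.1)
plan(np.array([.523,-.0165,.235]),tool(13.2,90),8,.1,start=a)
E
```

```text
q [-6.230e-01  2.490e-01  2.022e+00 -2.000e-03  8.650e-01 -2.041e+00] w 0.357 F [0.2 0.  0.7] t 27.15 pos [ 0.469  -0.3066  0.0483]
y [ 0.003 -0.004 -1.   ] x [ 0.15   0.989 -0.004]
rot 0.0 dist 0.17
[-0.0002, -0.0425, -0.0002, 0.0, 0.0, 0.0, 0.1],
[-0.0002, -0.0425, -0.0002, 0.0, 0.0, 0.0, 0.1],
[-0.0002, -0.0425, -0.0002, 0.0, 0.0, 0.0, 0.1],
[-0.0002, -0.0425, -0.0002, 0.0, 0.0, 0.0, 0.1],
rot 21.8 dist 0.2956
[0.0369, -0.0022, -0.0012, 0.0, -0.048, -0.001, 0.1],
[0.0368, -0.0022, -0.003, 0.0, -0.048, -0.001, 0.1],
[0.0366, -0.0022, -0.0047, 0.0, -0.048, -0.001, 0.1],
[0.0363, -0.0022, -0.0065, 0.0, -0.048, -0.001, 0.1],
[0.036, -0.0021, -0.0082, 0.0, -0.048, -0.001, 0.1],
[0.0355, -0.0021, -0.0099, 0.0, -0.048, -0.001, 0.1],
[0.035, -0.0021, -0.0116, 0.0, -0.048, -0.001, 0.1],
[0.0344, -0.0021, -0.0132, 0.0, -0.048, -0.001, 0.1],
```

>>> {"op": "jog_arm", "data": {"increments": [[0, -0.03, 0, 0, 0, 0, 0.1], [0, -0.045, 0, 0, 0, 0, 0.1], [0, -0.045, 0, 0, 0, 0, 0.1], [0, -0.045, 0, 0, 0, 0, 0.1], [0.03, -0.01, -0.001, 0, -0.03, 0, 0.1], [0.037, -0.002, -0.003, 0, -0.048, 0, 0.1], [0.037, -0.002, -0.005, 0, -0.048, 0, 0.1], [0.036, -0.002, -0.007, 0, -0.048, 0, 0.1], [0.036, -0.002, -0.008, 0, -0.048, 0, 0.1], [0.036, -0.002, -0.01, 0, -0.048, 0, 0.1]]}}

```text
time: 28.4
tool_pos: [0.5053, -0.0877, 0.2298]
tcp_rot: [-1.135, -1.292, 1.3]
wrist_force: [0.8, -0.3, -2.4]
width: 0.356
```

```bash
python3 - <<'E'
from h import *
st()
plan(np.array([.523,-.0165,.225]),tool(13.2,90),3,.1)
E
```

```text
q [-0.222 -0.025  1.955  0.002  1.226 -1.916] w 0.356 F [ 0.8 -0.3 -2.4] t 28.4 pos [ 0.5053 -0.0877  0.2298]
y [-0.013  0.005 -1.   ] x [-0.122  0.993  0.007]
rot 6.2 dist 0.0735
[0.0228, 0.0017, -0.0088, -0.004, -0.036, 0.002, 0.1],
[0.0225, 0.0016, -0.0096, -0.004, -0.036, 0.002, 0.1],
[0.0221, 0.0016, -0.0104, -0.004, -0.036, 0.002, 0.1],
```

>>> {"op": "jog_arm", "data": {"increments": [[0.023, 0.002, -0.009, 0, -0.036, 0, 0.1], [0.022, 0.002, -0.01, 0, -0.036, 0, 0.1], [0.022, 0.002, -0.01, 0, -0.036, 0, 0.1], [0, 0, 0, 0, 0, 0, 0.1], [0, 0, 0, 0, 0, 0, 0.1]]}}

```text
time: 29.02
tool_pos: [0.5198, -0.0118, 0.219]
tcp_rot: [-1.065, -1.37, 1.386]
wrist_force: [0.3, -0.3, -3.1]
width: 0.355
```

```bash
python3 - <<'E'
from h import *
st(); T=np.array([.523,-.0165])
plan(np.array([.523,-.0165,.20]),tool(13.2,90),2,.1)
P,Q=pose(); X=Q.as_matrix()
for n in('scene','side','wrist'):
    c=read_camera(n); C=cloud(c); w=C[:,:2]-P[:2]; r=np.hypot(*w.T); zt=P[2]-.0063-.016
    s=(abs(C[:,2]-zt)<.004)&(r<.055); g=C[s]
    if s.sum()<50: print(n,s.sum()); continue
    (x,y),R0=cv2.minEnclosingCircle((g[:,:2]*1000).astype(np.float32)); 
    a=np.arctan2(w[s][:,1],w[s][:,0]); b=np.digitize(a,np.linspace(-np.pi,np.pi,37)); e=[]
    for k in range(1,37):
        q=g[b==k]
        if len(q)>3:
            rr=np.hypot(*(q[:,:2]-P[:2]).T); 
            if np.max(rr)>.04: e.append(q[np.argmax(rr),:2])
    e=np.array(e); cc,R1=circ(e); print(n,'z',np.median(g[:,2])-zt,'enc-tcp',np.r_[x,y]-P[:2]*1000,R0,'fit-tcp',(cc-P[:2])*1000,R1*1000,len(e))
    m=(abs(C[:,2]-.130)<.003)&(np.hypot(*(C[:,:2]-T).T)<.06); q=C[m]; print('  collar',len(q),q[:,:2].min(0),q[:,:2].max(0))
E
```

```text
q [-0.073  0.003  1.948  0.005  1.213 -1.884] w 0.355 F [ 0.3 -0.3 -3.1] t 29.02 pos [ 0.5198 -0.0118  0.219 ]
y [-0.022  0.006 -1.   ] x [-0.236  0.972  0.011]
rot 1.4 dist 0.0198
[-0.0028, 0.0095, -0.0012, -0.01, 0.004, 0.005, 0.1],
[-0.0027, 0.0095, -0.0011, -0.01, 0.004, 0.005, 0.1],
scene z 7.459614183719099e-05 enc-tcp [-2.4523764  -0.07925737] 47.98967742919922 fit-tcp [-2.19304129 -0.76070303] 46.59177630641534 28
  collar 703 [ 0.46529179 -0.07314402] [0.57925063 0.03865832]
side z 0.0009443689636641217 enc-tcp [-0.65019134  1.2634455 ] 47.11690902709961 fit-tcp [-0.57017686  1.46273056] 45.974912610972375 26
  collar 748 [ 0.46768915 -0.0514009 ] [0.57895701 0.0414198 ]
wrist z 0.0004927526411677707 enc-tcp [-1.56010345 -0.49507081] 46.90165710449219 fit-tcp [-1.64450339 -0.49259858] 46.62210994173105 25
  collar 3950 [ 0.46504272 -0.07224361] [0.53514886 0.02498784]
```

>>> {"op": "jog_arm", "data": {"increments": [[-0.005, 0.012, -0.0025, -0.012, 0.004, 0.005, 0.1], [-0.001, 0.012, -0.001, -0.008, 0.002, 0.004, 0.1], [0, 0, 0, 0, 0, 0, 0.1]]}}

```text
time: 29.55
tool_pos: [0.5244, -0.0189, 0.1933]
tcp_rot: [-1.093, -1.377, 1.374]
wrist_force: [-0.3, -0.6, -3.5]
width: 0.352
```

```bash
python3 - <<'E'
from h import *
st(); plan(np.array([.5235,-.0162,.184]),tool(13.2,90),1,.1)
E
```

```text
q [-0.085  0.018  1.982  0.002  1.141 -1.884] w 0.352 F [-0.3 -0.6 -3.5] t 29.55 pos [ 0.5244 -0.0189  0.1933]
y [ 0.001  0.001 -1.   ] x [-0.226  0.974  0.001]
rot 0.2 dist 0.0097
[0.0029, 0.0093, 0.0002, 0.002, -0.002, 0.001, 0.1],
```

>>> {"op": "jog_arm", "data": {"increments": [[0.003, 0.006, 0, 0, 0, 0, 0.1], [0, 0.004, 0, 0, 0, 0, 0.1], [0, 0, 0, 0, 0, 0, 0.1]]}}

```text
time: 29.92
tool_pos: [0.5236, -0.0158, 0.1825]
tcp_rot: [-1.092, -1.377, 1.374]
wrist_force: [-0.4, 0.5, -3.0]
width: 0.359
```

```bash
python3 - <<'E'
from h import *
st(); plan(np.array([.5235,-.0162,.169]),tool(13.2,90),1,.1)
E
```

```text
q [-0.079  0.027  1.994  0.002  1.12  -1.879] w 0.359 F [-0.4  0.5 -3. ] t 29.93 pos [ 0.5236 -0.0158  0.1825]
y [ 0.001  0.002 -1.   ] x [-0.226  0.974  0.001]
rot 0.2 dist 0.0135
[-0.0004, 0.0135, 0.0002, 0.002, -0.002, 0.001, 0.1],
```

>>> {"op": "jog_arm", "data": {"increments": [[0, 0.005, 0, 0, 0, 0, 0.1], [0, 0.004, 0, 0, 0, 0, 0.1], [0, 0.003, 0, 0, 0, 0, 0.1], [0, 0.002, 0, 0, 0, 0, 0.1], [0, 0, 0, 0, 0, 0, 0.1]]}}

```text
time: 30.55
tool_pos: [0.524, -0.0157, 0.1679]
tcp_rot: [-1.093, -1.378, 1.374]
wrist_force: [-0.6, 0.4, -3.0]
width: 0.355
```

```bash
python3 - <<'E'
from h import *
st(); plan(np.array([.5235,-.0162,.1665]),tool(13.2,90),1,.1)
E
```

```text
q [-7.800e-02  4.100e-02  2.008e+00  2.000e-03  1.091e+00 -1.879e+00] w 0.355 F [-0.6  0.4 -3. ] t 30.55 pos [ 0.524  -0.0157  0.1679]
y [ 0.002  0.001 -1.   ] x [-0.226  0.974  0.001]
rot 0.2 dist 0.0016
[-0.0004, 0.0014, 0.0006, 0.002, -0.002, 0.001, 0.1],
```

No contact force at z=0.168, so the lugs are inside the notches. Now I press down.

>>> {"op": "jog_arm", "data": {"increments": [[0, 0.003, 0, 0, 0, 0, 0.1], [0, 0.003, 0, 0, 0, 0, 0.1], [0, 0.003, 0, 0, 0, 0, 0.1], [0, 0.002, 0, 0, 0, 0, 0.1], [0, 0.001, 0, 0, 0, 0, 0.1]]}}

```text
time: 31.18
tool_pos: [0.5246, -0.0157, 0.1594]
tcp_rot: [-1.094, -1.379, 1.373]
wrist_force: [-4.1, 0.4, 7.2]
width: 0.356
```

```bash
python3 - <<'E'
from h import *
st()
E
```

```text
q [-7.800e-02  5.000e-02  2.016e+00  2.000e-03  1.073e+00 -1.879e+00] w 0.356 F [-4.1  0.4  7.2] t 31.18 pos [ 0.5246 -0.0157  0.1594]
y [ 0.003  0.001 -1.   ] x [-0.227  0.974  0.   ]
```

>>> {"op": "jog_arm", "data": {"increments": [[0, 0.0015, -0.001, 0, 0, 0, 0.1], [0, 0.0015, 0.001, 0, 0, 0, 0.1], [0, 0.0015, 0.0005, 0, 0, 0, 0.1]]}}

```text
time: 31.55
tool_pos: [0.5246, -0.0157, 0.1581]
tcp_rot: [-1.095, -1.38, 1.372]
wrist_force: [-3.5, 1.2, 7.6]
width: 0.36
```

```bash
python3 - <<'E'
from h import *
st(); print(pose()[1].as_matrix()[:,2])
E
```

```text
q [-7.900e-02  5.000e-02  2.018e+00  2.000e-03  1.069e+00 -1.879e+00] w 0.36 F [-3.5  1.2  7.6] t 31.55 pos [ 0.5246 -0.0157  0.1581]
y [ 0.005  0.001 -1.   ] x [-0.226  0.974  0.   ]
[-0.97399992 -0.2264937  -0.00497534]
```

>>> {"op": "jog_arm", "data": {"increments": [[0, 0.003, 0.002, 0, 0, 0, 0.1], [0, 0.003, 0.002, 0, 0, 0, 0.1], [0, 0.003, 0.002, 0, 0, 0, 0.1]]}}

```text
time: 31.92
tool_pos: [0.5245, -0.0158, 0.1574]
tcp_rot: [-1.105, -1.39, 1.366]
wrist_force: [-2.6, 2.6, 13.5]
width: 0.354
```

```bash
python3 - <<'E'
from h import *
st()
E
```

```text
q [-0.081  0.043  2.027  0.006  1.054 -1.882] w 0.354 F [-2.6  2.6 13.5] t 31.93 pos [ 0.5245 -0.0158  0.1574]
y [ 0.018  0.004 -1.   ] x [-0.226  0.974 -0.001]
```

Pressed flush (z=0.1574, about 16 N net). Now the clockwise twist, keeping the push on.

>>> {"op": "jog_arm", "data": {"increments": [[0, 0.003, 0, 0.012, 0.1, 0, 0.1], [0, 0.003, 0, 0.006, 0.13, 0, 0.1], [0, 0.003, 0, 0, 0.15, 0, 0.1], [0, 0.003, 0, 0, 0.15, 0, 0.1]]}}

```text
time: 32.42
tool_pos: [0.5265, -0.0165, 0.1573]
tcp_rot: [-1.345, -0.979, 0.977]
wrist_force: [-9.3, -1.8, 18.2]
width: 0.352
```

```bash
python3 - <<'E'
from h import *
st(); s=readout.read_state(); print(s['torque'])
plan(np.array([.5240,-.0160,.1575]),tool(13.2-84,90),6,.1)
E
```

```text
q [-0.077  0.055  2.014 -0.003  1.068 -1.336] w 0.352 F [-9.3 -1.8 18.2] t 32.42 pos [ 0.5265 -0.0165  0.1573]
y [ 0.004 -0.003 -1.   ] x [ 0.305  0.952 -0.002]
[-0.35366704  1.77730358  0.63318556]
rot 53.0 dist 0.0026
[-0.0001, -0.0, 0.0004, 0.001, 0.154, 0.0, 0.1],
[-0.0001, -0.0, 0.0004, 0.001, 0.154, 0.0, 0.1],
[-0.0002, -0.0, 0.0004, 0.001, 0.154, 0.0, 0.1],
[-0.0002, -0.0, 0.0004, 0.001, 0.154, 0.0, 0.1],
[-0.0003, -0.0, 0.0003, 0.001, 0.154, 0.0, 0.1],
[-0.0003, -0.0, 0.0003, 0.001, 0.154, 0.0, 0.1],
```

>>> {"op": "jog_arm", "data": {"increments": [[0, 0.003, 0.002, 0, 0.15, 0, 0.1], [0, 0.003, 0.002, 0, 0.15, 0, 0.1], [0, 0.003, 0.002, 0, 0.15, 0, 0.1], [-0.001, 0.003, 0.001, 0, 0.15, 0, 0.1], [-0.001, 0.003, 0.001, 0, 0.15, 0, 0.1]]}}

```text
time: 33.05
tool_pos: [0.5253, -0.0185, 0.1578]
tcp_rot: [-1.554, -0.4, 0.376]
wrist_force: [-7.0, -0.6, 16.6]
width: 0.357
```

```bash
python3 - <<'E'
from h import *
st(); s=readout.read_state(); print(s['torque'])
plan(np.array([.5238,-.0160,.1575]),tool(13.2-84,90),2,.1)
E
```

```text
q [-0.074  0.043  2.027 -0.015  1.052 -0.561] w 0.357 F [-7.  -0.6 16.6] t 33.05 pos [ 0.5253 -0.0185  0.1578]
y [ 0.019 -0.014 -1.   ] x [0.88  0.474 0.01 ]
[0.12652429 1.82080321 0.65151057]
rot 9.2 dist 0.0029
[-0.0001, 0.0001, 0.0014, 0.01, 0.079, 0.006, 0.1],
[-0.0002, 0.0001, 0.0014, 0.01, 0.079, 0.006, 0.1],
```

>>> {"op": "jog_arm", "data": {"increments": [[-0.001, 0.003, 0.002, 0.012, 0.09, 0.008, 0.1], [-0.001, 0.003, 0.002, 0.01, 0.08, 0.006, 0.1], [-0.001, 0.003, 0.002, 0.005, 0.06, 0.003, 0.1]]}}

```text
time: 33.42
tool_pos: [0.5243, -0.0198, 0.1574]
tcp_rot: [-1.57, -0.211, 0.21]
wrist_force: [-3.7, -5.1, 15.3]
width: 0.352
```

```bash
python3 - <<'E'
from h import *
st(); s=readout.read_state(); print(s['torque'])
E
```

```text
q [-0.08   0.052  2.017 -0.01   1.069 -0.343] w 0.352 F [-3.7 -5.1 15.3] t 33.42 pos [ 0.5243 -0.0198  0.1574]
y [ 0.002 -0.009 -1.   ] x [ 0.964  0.265 -0.   ]
[-0.83026675  0.78862341  2.79313467]
```

>>> {"op": "jog_arm", "data": {"increments": [[0, 0.003, 0.002, 0, 0.01, 0, 0.1], [0, 0.003, 0.002, 0, 0.01, 0, 0.1], [0, 0.003, 0.002, 0, 0.01, 0, 0.1]]}}

```text
time: 33.8
tool_pos: [0.5243, -0.0198, 0.1574]
tcp_rot: [-1.587, -0.209, 0.206]
wrist_force: [-6.8, -5.3, 16.7]
width: 0.356
```

```bash
python3 - <<'E'
from h import *
st(); s=readout.read_state(); print(s['torque'])
P,Q=pose(); T=np.array([.523,-.0165])
for n in('scene','side'):
    c=read_camera(n); C=cloud(c); w=C[:,:2]-P[:2]; r=np.hypot(*w.T)
    s=(abs(C[:,2]-.135)<.003)&(r<.055); g=C[s]; (x,y),R0=cv2.minEnclosingCircle((g[:,:2]*1000).astype(np.float32))
    print(n,s.sum(),x,y,R0,np.median(g[:,2]))
    e=C[(abs(C[:,2]-.130)<.0022)&(np.hypot(*(C[:,:2]-T).T)<.06)]; print('collar',len(e),e[:,:2].min(0),e[:,:2].max(0))
    q=C[(C[:,2]>.155)&(C[:,2]<.172)&(r<.04)]; 
    cv2.imwrite(f'pics/f_{n}.png',c['img'])
a=cv2.imread('pics/f_scene.png')[140:280,220:380]; b=cv2.imread('pics/f_side.png')[170:310,300:460]
cv2.imwrite('pics/f.png',np.hstack([cv2.resize(a,(400,350)),cv2.resize(b,(400,350))]))
E
```

```text
q [-0.069  0.05   2.02  -0.029  1.065 -0.319] w 0.356 F [-6.8 -5.3 16.7] t 33.8 pos [ 0.5243 -0.0198  0.1574]
y [ 0.005 -0.025 -1.   ] x [ 0.966  0.26  -0.002]
[-0.62403195  1.73060975  2.90489297]
scene 573 523.9529418945312 -19.4240665435791 54.42177200317383 0.13532424515118846
collar 346 [ 0.46558509 -0.07283624] [0.57866354 0.03955653]
side 759 524.7672729492188 -16.87184715270996 53.4332275390625 0.13537137579702707
collar 464 [ 0.46765338 -0.0653683 ] [0.57894912 0.04135563]
```

View pics/f.png

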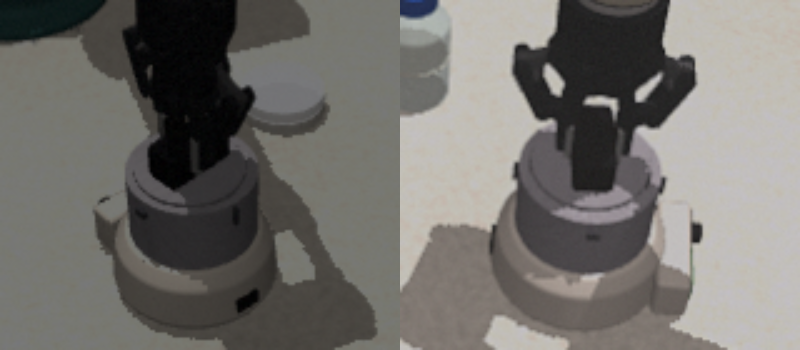

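The lid's rim lies flat on the collar in both views (rim top z≈0.135, flush). The grip has turned about 88°, so it is at the stop. I'll trim the small tool tilt and check that the hold is steady.

>>> {"op": "jog_arm", "data": {"increments": [[0, 0.003, 0, 0.01, 0.005, 0, 0.1], [0, 0.003, 0, 0.01, 0.01, 0, 0.1], [0, 0.003, 0, 0.005, 0.01, 0, 0.1], [0, 0.003, 0, 0, 0.01, 0, 0.1], [0, 0.003, 0, 0, 0.01, 0, 0.1], [0, 0.003, 0, 0, 0.01, 0, 0.1]]}}

```text
time: 34.65
tool_pos: [0.5245, -0.0199, 0.1574]
tcp_rot: [-1.574, -0.202, 0.206]
wrist_force: [-10.4, 1.5, 19.0]
width: 0.358
```

```bash
python3 - <<'E'
from h import *
for i in range(8): # 0.4 s hold test
    read_camera('scene')
st(); print(readout.read_state()['torque'])
for n in('scene','side'):
    c=read_camera(n); C=cloud(c); s=(C[:,2]>.1335)&(C[:,2]<.1375); w=C[s][:,:2]; best=None
    w=w[np.hypot(*(w-[.523,-.0165]).T)<.055]; v=w-[.523,-.0165]; a=np.digitize(np.arctan2(v[:,1],v[:,0]),np.linspace(-np.pi,np.pi,37))
    e=np.array([w[a==k][np.argmax(np.hypot(*v[a==k].T))] for k in range(1,37) if (a==k).sum()>2]); 
    from scipy.optimize import least_squares
    f=least_squares(lambda p:np.hypot(*(e-p).T)-.047,[.523,-.0165],loss='soft_l1',f_scale=.001); print(n,f.x,len(e))
    r=spotter.masks_of(c,'cup_center'); Q=cloud(c,r[0]['mask']) if r else None; print('cup',r and (r[0]['p'],np.percentile(Q,[3,97],axis=0).round(3).tolist()))
E
```

```text
q [-0.077  0.054  2.015 -0.015  1.072 -0.329] w 0.354 F [-9.9  1.1 19. ] t 35.05 pos [ 0.5245 -0.02    0.1574]
y [-0.    -0.013 -1.   ] x [ 0.967  0.257 -0.004]
[0.23977675 1.68192828 3.03903435]
scene [ 0.52275319 -0.01915649] 26
cup (0.82, [[0.511, 0.236, 0.004], [0.565, 0.29, 0.067]])
side [ 0.52444399 -0.01732323] 28
cup (0.98, [[0.513, 0.239, 0.004], [0.563, 0.292, 0.068]])
```

```bash
python3 -c "
from h import *
st(); print(bot.finish_job())"
```

```text
q [-0.077  0.054  2.015 -0.015  1.072 -0.329] w 0.355 F [-10.6   2.   18.2] t 35.25 pos [ 0.5245 -0.02    0.1574]
y [-0.    -0.013 -1.   ] x [ 0.967  0.257 -0.004]
the job is handed in; nothing more can be done
None
```

I loaded the mill, stood the empty cup back on the bench, and handed in at 35.3 s with the lid held pushed down, twisted and gripped. The hand-in gives no verdict.

- **Pour:** One chip first landed in a notch on the collar. I pushed it in with the cup still in the gripper, then set the cup down. A wrist view then showed six chips in the chamber, and both cameras show the cup upright and released (top at about 0.067 m). The cup stands about 18 mm from where it started.
- **Lid:** The lugs went into the notches without contact. The rim lies flush on the collar (rim top about 0.135 m), and the net push was about 20 N. The pose did not change during a 0.4 s hold just before hand-in.
- **Twist:** The tool turned about 88°, slightly more than the expected 83°. The wrist moment rose sharply at the end, so I take it to be at the stop. The switch and seat rings could not be read directly.
- **Disagreements:** The cameras put the lid about 2.7 mm off centre, against a limit of 4 mm and 2.5 mm of play. My first side approach to the cup hit joint range limits, so I changed to a steeper grasp.
- **Not checked:** I did not re-measure the other bench items at the end. Nothing I saw suggested any had been touched.

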